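# Seat the main bearing caps in their saddles and switch on their clamps

### The job

Take every bearing cap off the drip rack and press it fully home, legs down, in the saddle of its own colour; you will have to put it down and take it again across its open faces, because the saddle walls leave no room for fingers at its ends. Once a cap is home, throw the clamp toggle of that colour fully on, and leave off the toggles of colours that have no cap. Leave the other things on the bench where they are.

Things in the scene. Friction and masses are not known exactly. Their poses are not given: they have to be found in the camera images.
- cap_red: bearing cap with a red top, 0.26 kg, an upside-down U: 32 mm thick along its x, 60 mm from end to end along its y, 66 mm tall; two 15 mm wide legs, 46 mm high with a 30 mm gap between, under a solid 20 mm top. Origin: centre of its underside (between the feet), z up when upright. Starts astride the rack's bar, its origin 29 mm above the bench. None if absent.
- cap_blue: bearing cap with a blue top, 0.26 kg, an upside-down U: 32 mm thick along its x, 60 mm from end to end along its y, 66 mm tall; two 15 mm wide legs, 46 mm high with a 30 mm gap between, under a solid 20 mm top. Origin: centre of its underside (between the feet), z up when upright. Starts astride the rack's bar, its origin 29 mm above the bench. None if absent.
- cap_yellow: bearing cap with a yellow top, 0.26 kg, an upside-down U: 32 mm thick along its x, 60 mm from end to end along its y, 66 mm tall; two 15 mm wide legs, 46 mm high with a 30 mm gap between, under a solid 20 mm top. Origin: centre of its underside (between the feet), z up when upright. Starts astride the rack's bar, its origin 29 mm above the bench. None if absent.
- cap_green: bearing cap with a green top, 0.26 kg, an upside-down U: 32 mm thick along its x, 60 mm from end to end along its y, 66 mm tall; two 15 mm wide legs, 46 mm high with a 30 mm gap between, under a solid 20 mm top. Origin: centre of its underside (between the feet), z up when upright. Starts astride the rack's bar, its origin 29 mm above the bench. None if absent.
- saddle_red_seat (a point): centre of the floor of the saddle with red wall tops, 18 mm above the bench, z up; the red cap's origin lies here when it is home, its y along this y (either way round). Walls stand at y = +-32 to 44 mm and rise 76 mm above this point; 8 mm high lips stand at x = +-18.5 to 22.5 mm. Two spring balls must be pushed past (see fixture).
- saddle_blue_seat (a point): centre of the floor of the saddle with blue wall tops, 18 mm above the bench, z up; the blue cap's origin lies here when it is home, its y along this y (either way round). Walls stand at y = +-32 to 44 mm and rise 76 mm above this point; 8 mm high lips stand at x = +-18.5 to 22.5 mm. Two spring balls must be pushed past (see fixture).
- saddle_yellow_seat (a point): centre of the floor of the saddle with yellow wall tops, 18 mm above the bench, z up; the yellow cap's origin lies here when it is home, its y along this y (either way round). Walls stand at y = +-32 to 44 mm and rise 76 mm above this point; 8 mm high lips stand at x = +-18.5 to 22.5 mm. Two spring balls must be pushed past (see fixture).
- saddle_green_seat (a point): centre of the floor of the saddle with green wall tops, 18 mm above the bench, z up; the green cap's origin lies here when it is home, its y along this y (either way round). Walls stand at y = +-32 to 44 mm and rise 76 mm above this point; 8 mm high lips stand at x = +-18.5 to 22.5 mm. Two spring balls must be pushed past (see fixture).
- fixture: base plate, fixed, carrying the four saddles in a row along its x, 70 mm apart, in any colour order. In each saddle the two walls leave no room for fingers at the cap's ends; its faces (x) are open above the lips. A spring ball in each wall, 25 mm above the floor, rubs on the cap's ends and holds it up until it is pressed: about 10 N of push down gets it past them, then it stays.
- toggle_red (a joint): red clamp toggle on the sloping panel: 0 = off (leaning 0.65 rad from vertical towards the console's -x, the robot's side), 0.65 = on (upright, at its stop). Stays where it is left; about 1.5 N at the tip moves it.
- toggle_red_tip (a point): tip of the red toggle's lever, 50 mm from its hinge, z along the lever away from the hinge. Lever 8 mm thick (along the swing) and 12 mm wide; toggles 42 mm apart along the console's y.
- toggle_blue (a joint): blue clamp toggle on the sloping panel: 0 = off (leaning 0.65 rad from vertical towards the console's -x, the robot's side), 0.65 = on (upright, at its stop). Stays where it is left; about 1.5 N at the tip moves it.
- toggle_blue_tip (a point): tip of the blue toggle's lever, 50 mm from its hinge, z along the lever away from the hinge. Lever 8 mm thick (along the swing) and 12 mm wide; toggles 42 mm apart along the console's y.
- toggle_yellow (a joint): yellow clamp toggle on the sloping panel: 0 = off (leaning 0.65 rad from vertical towards the console's -x, the robot's side), 0.65 = on (upright, at its stop). Stays where it is left; about 1.5 N at the tip moves it.
- toggle_yellow_tip (a point): tip of the yellow toggle's lever, 50 mm from its hinge, z along the lever away from the hinge. Lever 8 mm thick (along the swing) and 12 mm wide; toggles 42 mm apart along the console's y.
- toggle_green (a joint): green clamp toggle on the sloping panel: 0 = off (leaning 0.65 rad from vertical towards the console's -x, the robot's side), 0.65 = on (upright, at its stop). Stays where it is left; about 1.5 N at the tip moves it.
- toggle_green_tip (a point): tip of the green toggle's lever, 50 mm from its hinge, z along the lever away from the hinge. Lever 8 mm thick (along the swing) and 12 mm wide; toggles 42 mm apart along the console's y.
- rack: drip rack, fixed. Origin on the bench under its middle; a flat bar along its x, 26 mm wide, top 75 mm above the bench; slots at x = -63, -21, 21, 63 mm between black dividers, 4 mm thick, 56 mm long along y, rising to 97 mm, so a hanging cap can be taken only by its two ends (along y) and lifted straight up, 70 mm to clear.
- console: clamp console, fixed, 100 x 180 mm, its panel sloping up to +x (its front, low edge faces -x, 41 mm high; rear edge 79 mm). Origin on the bench under its middle. Toggle hinges lie along y at x = -4 mm, 66 mm above the bench; red at y = +63, blue +21, yellow -21, green -63 mm.
- mat: black rubber mat, fixed, 140 x 130 mm (x, y), 3 mm thick, origin at the centre of its underside: free space to put a cap down.
- spray: bystander: blue spray can, 64 mm across, 190 tall
- sealer: bystander: small green bottle with a yellow label and a red cap, 52 mm across, 150 tall
- tin: bystander: green tin, 48 mm across, 48 tall
- sprocket: bystander: steel sprocket lying flat, 94 mm across, 22 tall
Not all that is in view belongs to the job. What is shaped like the cap_blue but white is not meant.

How it is judged:
By the outcome, as a careful person would: the job done as asked, in the order asked, and still so for the second after the job is handed in, with the robot touching nothing.
Of cap_red, cap_blue, cap_yellow, cap_green only 3 to 4 are there at a start; the rules pass over those that are not, and their reading is None.
Once in a run the grip may slacken for a moment while it holds something.
It also fails if it takes over 210 s, if anything falls off the work surface, if the arm or the gripper's body presses on something with over 40 N, if the wrist force passes 120 N, or if a joint passes its speed limit or range.

### The arm

A 6-joint arm with a two-finger parallel gripper is mounted at the origin on the work surface. World frame = base frame: x ahead of the robot, y to its left, z up, the work surface at z = 0. Lengths are in mm, angles in rad, forces in N, time in s.
With the tool pointing down it reaches from about 325 to 875 mm from the base axis. Payload 4.4 kg.
Tool frame: the origin (TCP) lies between the finger pads; the fingertips stand 22 mm ahead of it and the grasp point (between the pads) lies 3 mm ahead of it (r.finger_overhang is the distance from the TCP to the fingertips, in mm); z points along the fingers, y is the line along which they close (so a half turn about z gives the same grasp; the last joint's range is limited). The gripper opens to 85 mm and grips with 20 to 120 N. Pads are 22 mm wide; open, the fingers measure 114 mm over their backs; the gripper's body (76 mm by 85 mm) begins 54 mm behind the grasp point. The pads swing forward as they close: fully open they stand 13 mm farther back than shut.
Start: joints at [1.018, 0.207, 1.542, -0, 1.393, -0.15], TCP at [224.878, 529.204, 223.282] pointing down, gripper open.
Joint ranges: [-2.73, 2.73], [-0.86, 2.22], [0.23, 2.46], [-1.11, 4.25], [0.08, 2.63], [-2.82, 2.82]. Speed limits (rad/s): [2.79, 2.79, 3.14, 3.14, 3.14, 3.14].

### API

Orientations are given as a unit quaternion [x, y, z, w].
In Python, from plant import sensors, viewer, r, nets gives the robot as it stands.
- The arm moves only by the shell command python3 -m pendant 'ROWS'. ROWS is JSON, a list of rows, each an object of numbers: "x", "y", "z": the shift along the tool's x, y, z as a fraction of full scale; "wx", "wy", "wz": the turn, a rotation vector about the tool's x, y, z as a fraction of full scale; "hand": the gripper's target within -1 to 1 (fully open at 1, half-way at 0, shut at -1). A call has 1 to 20 rows; each row shifts and turns the commanded pose from where the row before left it, along the tool's axes as they then stand; what a row does not reach is not made up. Full scale, the value 1, is 0.075 m for a shift and 10 degrees for a turn. A row lasts 1/8 s, in which the tool goes at most 62.5 mm and 10.7 degrees, less where a joint would pass 70% of its speed; a pose out of reach is approached as far as the arm can. A call with a number of a shift or a turn outside -1 to 1 is refused whole. A call with a gripper value outside its range is refused whole. The fingers move at their own pace and stop on an object; the grip force is fixed at half the most. Time passes only in rows, so rows that do not move let the fingers close. It gives the time, the measured TCP pose, the force, the opening and the grip force at its end, in the units of the state.
- sensors.get_obs(): the state, without advancing time (a new reading comes with each control period).
- viewer.snapshot(name): name is "side" or "top" or "wrist"; returns a dict with "color" (420x560x3 uint8, red, green, blue), "intrinsics" (3x3 intrinsics, pixels), "rvec" (rotation vector, rad) and "tvec" (3), from world to camera coordinates, as OpenCV has them; the wrist camera has in their place "tool_from_camera" (4x4, takes a point from camera to tool coordinates, whose origin is the TCP and whose axes are the flange's). Camera axes: x right, y down, z forward; pixel columns grow to the right and rows downward; lengths in mm; the calibration is good to about 2 mm. The wrist camera is an equidistant fisheye: a pixel r from the principal point sees the ray r / f radians off the axis. A picture is of the moment at which its call begins: read the wrist's pose just before it. There is no depth.
- r.close_job(): hands the job in; it is judged then, once.
Trained networks look in a picture, given as the dict that the camera call returned (one of the last four; its "shot" number tells which), for a name from the list of things; names that differ only in an ending like _2 or _b are one class to them, and where a whole thing is asked for, a point or a joint stands for the part that bears it (a point fixed in the world has none). Each returns a list of dicts, best first, with "conf" (0 to 1); they miss things now and then, are a little off and sometimes report something else, mostly with a low value. They report only what shows in the picture. A call takes as long as a camera call. They do not tell look-alikes from the thing itself.
- nets.search_frame(picture, target): "position" ([x, y, z] in mm, in world coordinates, good to about 4 mm: the middle of the surface that is visible of it).
- nets.spot_point(picture, target): "position" ([x, y, z] in mm, in world coordinates, good to about 4 mm: a listed point, or the origin of a listed thing).
The state is a dict: "t": time; "joint_positions": joint angles; "dq": joint speeds; "effort": joint torques, N m; "eef_pos": TCP position; "ee_rot": TCP orientation; "ft_force": force on the tool from outside, world axes, zero at the start; "torque": the same for the moment, N m; "gripper_width": finger opening in mm; "gripper_force": force on a finger pad.
Only numpy, scipy, OpenCV 4.12 (cv2) and the standard library are available. Lean on these libraries where they do the work, as an engineer would, in place of code of your own. Each camera call takes 0.05 s, during which the arm holds its last target. There are 200 camera calls.

## Working session

There is one attempt and no reset: what is moved stays moved. The work goes in short steps, Python scripts to look and compute and a shell command to move; the robot and the scene stay as the last step left them, time stands still between calls to the robot, and variables do not carry over. Pictures are saved under pics/ and viewed, at most 14 in all, crops included, and the job is handed in when it is done.

```bash
ls; mkdir -p pics
cat > h.py <<'E'
import numpy as np, cv2
from scipy.spatial.transform import Rotation as R
from plant import sensors, viewer, r, nets
def snap(n,f=None):
    p=viewer.snapshot(n)
    if f: cv2.imwrite('pics/'+f,p['color'][:,:,::-1])
    return p
E
python3 - <<'E'
from h import *
o=sensors.get_obs();print({k:np.round(v,3) for k,v in o.items()})
for n in ['top','side']:
    p=snap(n,n+'0.png')
    for t in ['cap_red','cap_blue','cap_yellow','cap_green','saddle_red_seat','saddle_blue_seat','saddle_yellow_seat','saddle_green_seat','toggle_red_tip','toggle_blue_tip','toggle_yellow_tip','toggle_green_tip','rack','console','mat','fixture']:
        print(n,t,[(np.round(d['position']).tolist(),round(d['conf'],2)) for d in nets.spot_point(p,t)[:3]])
E
```

```text
pics
{'t': np.float64(0.0), 'joint_positions': array([ 1.019,  0.207,  1.543,  0.   ,  1.393, -0.151]), 'dq': array([ 0.001,  0.   ,  0.001, -0.001,  0.   , -0.001]), 'effort': array([ 0.0000e+00, -3.8303e+01, -2.9160e+01, -0.0000e+00,  1.0000e-02,
       -0.0000e+00]), 'eef_pos': array([224.454, 528.534, 222.105]), 'ee_rot': array([ 0.2  ,  0.98 , -0.001, -0.   ]), 'ft_force': array([-0.662, -0.131,  0.345]), 'torque': array([ 0.025, -0.019, -0.039]), 'gripper_force': np.float64(0.0), 'gripper_width': np.float64(85.628)}
top cap_red [([571.0, -301.0, 28.0], 0.68)]
top cap_blue [([632.0, -186.0, -4.0], 0.85), ([619.0, -293.0, 29.0], 0.7), ([602.0, -428.0, 1.0], 0.67)]
top cap_yellow [([459.0, 230.0, 15.0], 0.18)]
top cap_green [([488.0, -301.0, 27.0], 0.6), ([742.0, 131.0, -1.0], 0.3)]
top saddle_red_seat [([460.0, 226.0, 15.0], 0.77), ([648.0, -6.0, 3.0], 0.32)]
top saddle_blue_seat [([522.0, 218.0, 19.0], 0.96), ([386.0, 240.0, 19.0], 0.56)]
top saddle_yellow_seat [([521.0, 218.0, 17.0], 0.65), ([388.0, 241.0, 17.0], 0.62)]
top saddle_green_seat [([597.0, 211.0, 21.0], 0.67), ([521
[... 1045 characters left out ...]

side saddle_yellow_seat [([383.0, 236.0, 19.0], 0.82)]
side saddle_green_seat [([596.0, 218.0, 19.0], 0.67)]
side toggle_red_tip [([618.0, 55.0, 107.0], 0.53), ([617.0, -31.0, 108.0], 0.42), ([549.0, -300.0, -6.0], 0.29)]
side toggle_blue_tip [([461.0, 233.0, 18.0], 0.65), ([613.0, 15.0, 110.0], 0.48)]
side toggle_yellow_tip [([525.0, 228.0, 17.0], 0.63), ([614.0, -32.0, 110.0], 0.55)]
side toggle_green_tip [([618.0, -73.0, 108.0], 0.38)]
side rack [([552.0, -297.0, -1.0], 0.93), ([571.0, -300.0, 27.0], 0.53)]
side console [([650.0, -6.0, -5.0], 0.59), ([461.0, 230.0, 18.0], 0.23)]
side mat [([458.0, -5.0, -1.0], 0.74)]
side fixture [([487.0, 226.0, 0.0], 0.62), ([379.0, 107.0, 2.0], 0.42)]
```

View pics/top0.png

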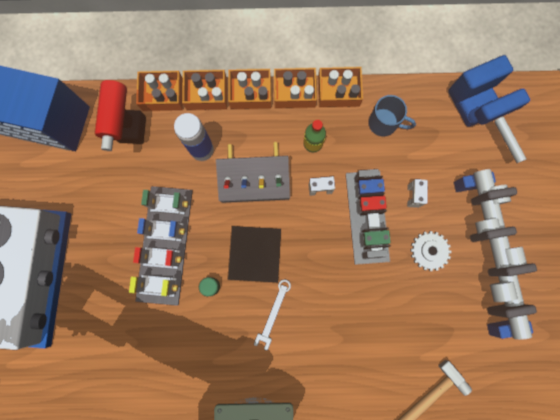

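View pics/side0.png

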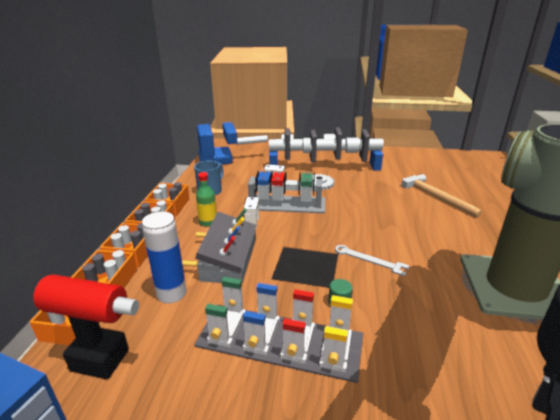

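Top view: blue (372,187), red (373,204) and green (376,238) caps are on the rack, and slot 3 is empty, so there is no yellow cap. The white look-alikes are at (322,184) and (420,191). The other coloured things that could be confused are the saddle wall tops (x 135–185, y 195–290), the tin (208,287) and the sealer (316,135).

```bash
cat >> h.py <<'E'
def ray_to_z(p,uv,z):
    Rm=cv2.Rodrigues(np.array(p['rvec']))[0];t=np.array(p['tvec']).reshape(3)
    d=Rm.T@np.linalg.inv(p['intrinsics'])@np.array([uv[0],uv[1],1.]);c=-Rm.T@t
    return c+d*(z-c[2])/d[2]
def masks(rgb):
    h=cv2.cvtColor(rgb,cv2.COLOR_RGB2HSV);H,S,V=h[...,0].astype(int),h[...,1],h[...,2]
    return dict(red=((H<5)|(H>174))&(S>170)&(V>90),blue=(H>105)&(H<125)&(S>140)&(V>80),green=(H>50)&(H<90)&(S>90)&(V>35),yellow=(H>24)&(H<34)&(S>170)&(V>120))
E
python3 - <<'E'
from h import *
p=snap('top')
cv2.imwrite('pics/crop.png',cv2.resize(p['color'][155:275,335:445,::-1],None,fx=5,fy=5,interpolation=cv2.INTER_CUBIC))
for c,m in masks(p['color']).items():
    n,l,s,ce=cv2.connectedComponentsWithStats(m.astype(np.uint8))
    for i in range(1,n):
        u,v=ce[i]
        if s[i,4]>12 and ((345<u<400 and 160<v<270) or (130<u<195 and 180<v<310) or (215<u<295 and 150<v<205)):
            print(c,s[i],np.round(ray_to_z(p,ce[i],95)[:2]))
E
```

```text
red [225 181   4   7  18] [625.  55.]
red [361 196  25  15 263] [ 573. -297.]
red [134 248   7  15  81] [459. 268.]
red [166 251   6  14  59] [450. 192.]
blue [362 181  18  11  90] [ 610. -295.]
blue [139 220   4  13  37] [527. 261.]
blue [170 222   5  14  43] [519. 185.]
yellow [130 278   6  14  55] [388. 276.]
```

View pics/crop.png

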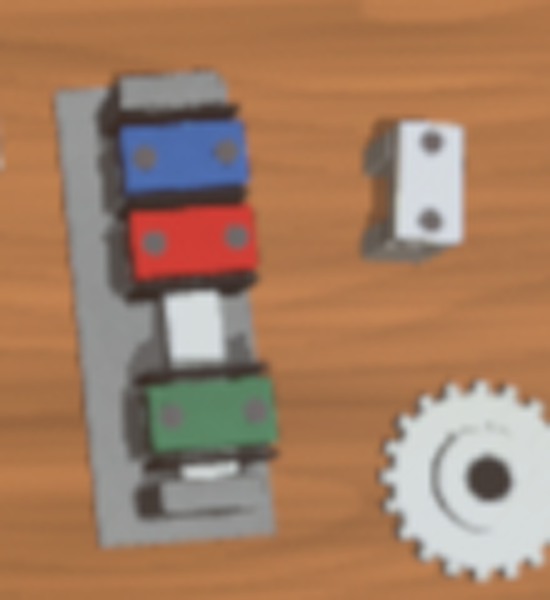

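The close crop shows the blue, red and green caps between black dividers, with an empty white bar in the third slot. The white look-alike stands off to the right. Next I compute poses from the corner pixels.

Run:
```python
from h import *
p=snap('top')
f=lambda u,v:(u/5+335-.4,v/5+155-.4)
for n,uv in dict(blue=(184,156),red=(193,241),green=(212,413)).items(): print(n,np.round(ray_to_z(p,f(*uv),95),1))
def yaw(a,b,z):
    d=ray_to_z(p,f(*a),z)-ray_to_z(p,f(*b),z); return np.arctan2(d[1],d[0])
print('base',yaw((55,92),(100,547),4),'bluetop',yaw((120,122),(245,120),95),'redtop',yaw((130,208),(250,205),95),'redbot',yaw((135,278),(257,270),95),'greentop',yaw((148,380),(272,375),95),'grbot',yaw((152,450),(275,442),95),'centres',yaw((184,156),(212,413),95))
a,b=yaw,0
w=lambda x,y:ray_to_z(p,(x,y),94)[:2]
```

```text
blue [ 614.3 -295.8   95. ]
red [ 572.5 -298.1   95. ]
green [ 489.4 -302.9   95. ]
base 0.05538859249868547 bluetop 1.5671620441899867 redtop 1.5764490381304062 redbot 1.6174352092579678 greentop 1.59199141119089 grbot 1.6166020705876576 centres 0.057036327554643954
```

```bash
cat > go.py <<'E'
# usage: go.py x y z [yaw of tool y, deg]: prints shift needed in full-scale units (tool axes), row count
import sys
from h import *
o=sensors.get_obs();Q=R.from_quat(o['ee_rot']);a=list(map(float,sys.argv[1:]))
M=Q.as_matrix();yw=np.degrees(np.arctan2(M[1,1],M[0,1]))
def show(d,M):
    s=M.T@d/75;n=int(np.ceil(max(np.linalg.norm(d)/58,1)));print('total',np.round(s,3),'/',n,'=',np.round(s/n,3))
if len(a)>3:
    x,y,z=M.T@np.array([0,0,-1.]);dy=(a[3]-yw+90)%180-90
    yr=np.radians(yw+dy);T=np.array([[np.sin(yr)*-1,np.cos(yr),0],[np.cos(yr),np.sin(yr),0],[0,0,-1.]]).T
    T=np.column_stack([np.cross(T[:,1],T[:,2]),T[:,1],T[:,2]])
    print('turn rotvec/10deg',np.round(np.degrees((R.from_matrix(M.T@T)).as_rotvec())/10,3)); print('after turn:');M=T
print('yaw',round(yw,2),'pos',np.round(o['eef_pos'],1),'j6',round(o['joint_positions'][5],2),'F',np.round(o['ft_force'],1),'w',round(float(o['gripper_width']),1))
show(np.array(a[:3])-o['eef_pos'],M)
E
python3 go.py 489.4 -302.9 200 93.2
```

```text
turn rotvec/10deg [-0.     0.    -2.622]
after turn:
yaw 66.98 pos [224.9 529.2 223.3] j6 -0.15 F [-0.1  0.2 -0.1] w 86.0
total [ -2.902 -11.274   0.31 ] / 16 = [-0.181 -0.705  0.019]
```

```bash
python3 -m pendant '[{"wz":-0.88,"hand":1},{"wz":-0.87,"hand":1},{"wz":-0.87,"hand":1},{"x":-0.18,"y":-0.7,"hand":1},{"x":-0.18,"y":-0.7,"hand":1},{"x":-0.18,"y":-0.7,"hand":1},{"x":-0.18,"y":-0.7,"hand":1},{"x":-0.18,"y":-0.7,"hand":1},{"x":-0.18,"y":-0.7,"hand":1},{"x":-0.18,"y":-0.7,"hand":1},{"x":-0.18,"y":-0.7,"hand":1},{"x":-0.18,"y":-0.7,"hand":1},{"x":-0.18,"y":-0.7,"hand":1},{"x":-0.18,"y":-0.7,"hand":1},{"x":-0.18,"y":-0.7,"hand":1},{"x":-0.18,"y":-0.7,"z":0.1,"hand":1},{"x":-0.18,"y":-0.7,"z":0.1,"hand":1},{"x":-0.18,"y":-0.7,"z":0.1,"hand":1}]'
python3 - <<'E'
from h import *
o=sensors.get_obs();p=snap('wrist','w1.png');print(p['tool_from_camera'],p['intrinsics'])
for t in ['cap_red','cap_blue','cap_green']: print(t,[(np.round(d['position']).tolist(),round(d['conf'],2)) for d in nets.spot_point(p,t)[:2]])
E
python3 go.py 489.4 -302.9 200 93.2
```

```text
[[-1.90280826e-04 -9.55752882e-01 -2.94170686e-01  7.42726437e+01]
 [ 9.99999953e-01 -2.52965345e-04  1.75039669e-04 -8.53853981e-01]
 [-2.41709657e-04 -2.94170639e-01  9.55752885e-01 -1.50597229e+02]
 [ 0.00000000e+00  0.00000000e+00  0.00000000e+00  1.00000000e+00]] [[325.1922621    0.         284.7931807 ]
 [  0.         325.1922621  210.45321873]
 [  0.           0.           1.        ]]
cap_red []
cap_blue []
cap_green []
turn rotvec/10deg [ 0.    -0.    -2.622]
after turn:
yaw 66.98 pos [224.9 529.2 223.3] j6 -0.15 F [-0.2  0.2 -0.1] w 85.1
total [ -2.902 -11.275   0.311] / 16 = [-0.181 -0.705  0.019]invalid input
```

View pics/w1.png

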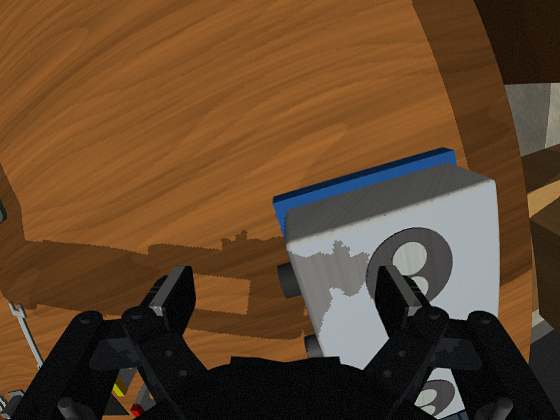

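The wrist view shows only the bench edge and the stove-like box, because the move was refused with "invalid input". The rows probably need all the keys.

```bash
python3 -m pendant '[{"x":0,"y":0,"z":0,"wx":0,"wy":0,"wz":-0.88,"hand":1},{"x":0,"y":0,"z":0,"wx":0,"wy":0,"wz":-0.87,"hand":1},{"x":0,"y":0,"z":0,"wx":0,"wy":0,"wz":-0.87,"hand":1}]'
```

```text
t: 2.38
eef_pos: [224.9, 529.2, 223.3]
ee_rot: [-0.03, 1.0, 0.0, 0.0]
ft_force: [-0.1, -0.3, -0.5]
gripper_width: 85.2
gripper_force: 0.0
```

```bash
python3 -m pendant '[{"x":-0.18,"y":-0.7,"z":0,"wx":0,"wy":0,"wz":0,"hand":1},{"x":-0.18,"y":-0.7,"z":0,"wx":0,"wy":0,"wz":0,"hand":1},{"x":-0.18,"y":-0.7,"z":0,"wx":0,"wy":0,"wz":0,"hand":1},{"x":-0.18,"y":-0.7,"z":0,"wx":0,"wy":0,"wz":0,"hand":1},{"x":-0.18,"y":-0.7,"z":0,"wx":0,"wy":0,"wz":0,"hand":1},{"x":-0.18,"y":-0.7,"z":0,"wx":0,"wy":0,"wz":0,"hand":1},{"x":-0.18,"y":-0.7,"z":0,"wx":0,"wy":0,"wz":0,"hand":1},{"x":-0.18,"y":-0.7,"z":0,"wx":0,"wy":0,"wz":0,"hand":1},{"x":-0.18,"y":-0.7,"z":0,"wx":0,"wy":0,"wz":0,"hand":1},{"x":-0.18,"y":-0.7,"z":0,"wx":0,"wy":0,"wz":0,"hand":1},{"x":-0.18,"y":-0.7,"z":0,"wx":0,"wy":0,"wz":0,"hand":1},{"x":-0.18,"y":-0.7,"z":0,"wx":0,"wy":0,"wz":0,"hand":1},{"x":-0.18,"y":-0.7,"z":0,"wx":0,"wy":0,"wz":0,"hand":1},{"x":-0.18,"y":-0.7,"z":0.1,"wx":0,"wy":0,"wz":0,"hand":1},{"x":-0.18,"y":-0.7,"z":0.1,"wx":0,"wy":0,"wz":0,"hand":1},{"x":-0.18,"y":-0.7,"z":0.1,"wx":0,"wy":0,"wz":0,"hand":1},{"x":0,"y":0,"z":0,"wx":0,"wy":0,"wz":0,"hand":1}]'
python3 - <<'E'
from h import *
o=sensors.get_obs();p=snap('wrist','w2.png')
for t in ['cap_red','cap_blue','cap_green']: print(t,[(np.round(d['position']).tolist(),round(d['conf'],2)) for d in nets.spot_point(p,t)[:2]])
E
python3 go.py 489.4 -302.9 200 93.2
```

```text
t: 4.5
eef_pos: [487.1, -300.7, 199.4]
ee_rot: [-0.026, 1.0, 0.0, -0.001]
ft_force: [0.5, 1.0, 0.3]
gripper_width: 85.7
gripper_force: 0.0
cap_red []
cap_blue [([630.0, -178.0, -2.0], 0.94), ([602.0, -426.0, 2.0], 0.63)]
cap_green [([492.0, -303.0, 28.0], 0.8)]
turn rotvec/10deg [ 0.002 -0.     0.003]
after turn:
yaw 93.23 pos [ 487.  -296.5  201. ] j6 -2.33 F [-1.   0.8 -0.5] w 85.3
total [-0.028 -0.087  0.013] / 1 = [-0.028 -0.087  0.013]
```

View pics/w2.png

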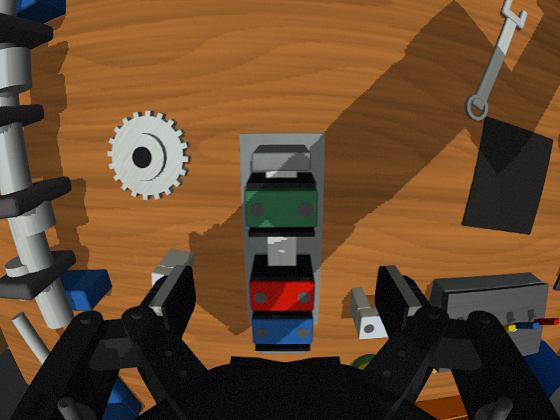

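The wrist view shows the green cap at (281,209), red at (282,296), blue at (281,332), and the white look-alikes at (172,275) and (368,312). Next I refine the cap positions with the fisheye model.

```bash
cat >> h.py <<'E'
def wray(p,o,uv,z):
    K=p['intrinsics'];a=(np.array(uv)-[K[0][2],K[1][2]])/K[0][0];th=np.linalg.norm(a)
    d=np.array([*(a/th*np.sin(th)),np.cos(th)]);T=np.array(p['tool_from_camera'])
    Q=R.from_quat(o['ee_rot']).as_matrix();c=Q@T[:3,3]+o['eef_pos'];d=Q@T[:3,:3]@d
    return c+d*(z-c[2])/d[2]
E
python3 - <<'E'
from h import *
o=sensors.get_obs();p=snap('wrist');print(o['eef_pos'])
for n,uv,w in [('green',(281,209),0),('red',(282,296),0),('blue',(282,332),0)]: print(n,np.round(wray(p,o,uv,95),1))
for a,b in [((246,187),(316,187)),((246,227),(316,228))]:
    d=wray(p,o,b,95)-wray(p,o,a,95);print(np.linalg.norm(d),np.degrees(np.arctan2(d[1],d[0])))
E
python3 go.py 490.5 -302 200 93.2
```

```text
[ 486.95853821 -296.47590375  200.9693274 ]
green [ 490.2 -300.5   95. ]
red [ 573.8 -295.2   95. ]
blue [ 616.5 -293.    95. ]
56.850006017829486 93.17024100847637
59.032743125076884 92.34991549762083
turn rotvec/10deg [0.    0.001 0.005]
after turn:
yaw 93.25 pos [ 487.  -296.3  201.2] j6 -2.33 F [0.7 0.2 0.3] w 85.4
total [-0.042 -0.078  0.016] / 1 = [-0.042 -0.078  0.016]
```

```bash
python3 -m pendant '[{"x":-0.04,"y":-0.07,"z":0.02,"wx":0,"wy":0,"wz":0,"hand":1},{"x":0,"y":0,"z":0.5,"wx":0,"wy":0,"wz":0,"hand":1},{"x":0,"y":0,"z":0.5,"wx":0,"wy":0,"wz":0,"hand":1},{"x":0,"y":0,"z":0.4,"wx":0,"wy":0,"wz":0,"hand":1},{"x":0,"y":0,"z":0.3,"wx":0,"wy":0,"wz":0,"hand":1},{"x":0,"y":0,"z":0,"wx":0,"wy":0,"wz":0,"hand":1},{"x":0,"y":0,"z":0,"wx":0,"wy":0,"wz":0,"hand":1}]'
python3 go.py 490.5 -302 72 93.2
```

```text
t: 5.62
eef_pos: [491.3, -303.0, 73.0]
ee_rot: [-0.028, 1.0, -0.001, 0.001]
ft_force: [-0.0, -0.4, 0.5]
gripper_width: 85.3
gripper_force: 0.0
turn rotvec/10deg [-0.008  0.009  0.001]
after turn:
yaw 93.21 pos [ 491.3 -303.    73. ] j6 -2.33 F [-0.  -0.4  0.5] w 85.3
total [0.009 0.014 0.014] / 1 = [0.009 0.014 0.014]
```

Close, then lift a little to check.

```bash
python3 -m pendant '[{"x":0,"y":0.02,"z":0,"wx":0,"wy":0,"wz":0,"hand":-1},{"x":0,"y":0,"z":0,"wx":0,"wy":0,"wz":0,"hand":-1},{"x":0,"y":0,"z":0,"wx":0,"wy":0,"wz":0,"hand":-1},{"x":0,"y":0,"z":0,"wx":0,"wy":0,"wz":0,"hand":-1},{"x":0,"y":0,"z":0,"wx":0,"wy":0,"wz":0,"hand":-1},{"x":0,"y":0,"z":0,"wx":0,"wy":0,"wz":0,"hand":-1}]'
python3 -m pendant '[{"x":0,"y":0,"z":-0.2,"wx":0,"wy":0,"wz":0,"hand":-1},{"x":0,"y":0,"z":-0.3,"wx":0,"wy":0,"wz":0,"hand":-1},{"x":0,"y":0,"z":-0.4,"wx":0,"wy":0,"wz":0,"hand":-1},{"x":0,"y":0,"z":-0.4,"wx":0,"wy":0,"wz":0,"hand":-1},{"x":0,"y":0,"z":-0.2,"wx":0,"wy":0,"wz":0,"hand":-1},{"x":0,"y":0,"z":0,"wx":0,"wy":0,"wz":0,"hand":-1}]'
python3 go.py 460 -4 184 90
```

```text
t: 6.38
eef_pos: [491.8, -302.5, 74.0]
ee_rot: [-0.028, 1.0, -0.002, 0.002]
ft_force: [-0.4, -0.6, 5.3]
gripper_width: 57.7
gripper_force: 65.4
t: 7.12
eef_pos: [490.7, -301.3, 185.0]
ee_rot: [-0.028, 1.0, -0.001, 0.001]
ft_force: [-0.4, 0.2, -2.8]
gripper_width: 58.1
gripper_force: 67.3
turn rotvec/10deg [-0.006  0.008  0.318]
after turn:
yaw 93.18 pos [ 490.7 -301.3  185. ] j6 -2.33 F [-0.4  0.2 -2.8] w 58.1
total [0.409 3.963 0.014] / 6 = [0.068 0.661 0.002]
```

```bash
python3 go.py 460 -4 120 84 | tail -1; python3 -m pendant '[{"x":0.07,"y":0.66,"z":0,"wx":0,"wy":0,"wz":0,"hand":-1},{"x":0.07,"y":0.66,"z":0,"wx":0,"wy":0,"wz":0,"hand":-1},{"x":0.07,"y":0.66,"z":0,"wx":0,"wy":0,"wz":0,"hand":-1},{"x":0.07,"y":0.66,"z":0,"wx":0,"wy":0,"wz":0,"hand":-1},{"x":0.07,"y":0.66,"z":0,"wx":0,"wy":0,"wz":0,"hand":-1},{"x":0.06,"y":0.66,"z":0,"wx":0,"wy":0,"wz":0.92,"hand":-1},{"x":0,"y":0,"z":0.6,"wx":0,"wy":0,"wz":0,"hand":-1},{"x":0,"y":0,"z":0.6,"wx":0,"wy":0,"wz":0,"hand":-1},{"x":0,"y":0,"z":0.4,"wx":0,"wy":0,"wz":0,"hand":-1},{"x":0,"y":0,"z":0,"wx":0,"wy":0,"wz":0,"hand":-1}]'
python3 go.py 460 -4 48 84
```

```text
total [0.821 3.899 0.867] / 6 = [0.137 0.65  0.145]
t: 8.38
eef_pos: [438.6, -5.2, 60.5]
ee_rot: [0.052, 0.999, 0.001, -0.005]
ft_force: [-0.9, 0.1, -2.1]
gripper_width: 58.0
gripper_force: 67.3
turn rotvec/10deg [ 0.007 -0.06  -0.001]
after turn:
yaw 83.99 pos [438.6  -5.2  60.5] j6 -1.68 F [-0.9  0.1 -2.1] w 58.0
total [-0.282  0.046  0.166] / 1 = [-0.282  0.046  0.166]
```

```bash
python3 -m pendant '[{"x":-0.1,"y":0,"z":0.05,"wx":0,"wy":-0.03,"wz":0,"hand":-1},{"x":-0.1,"y":0,"z":0.05,"wx":0,"wy":-0.03,"wz":0,"hand":-1},{"x":0,"y":0,"z":0.04,"wx":0,"wy":0,"wz":0,"hand":-1},{"x":0,"y":0,"z":0,"wx":0,"wy":0,"wz":0,"hand":-1}]'
python3 -m pendant '[{"x":0,"y":0,"z":0.02,"wx":0,"wy":0,"wz":0,"hand":-1},{"x":0,"y":0,"z":0,"wx":0,"wy":0,"wz":0,"hand":-1}]'
```

```text
t: 8.88
eef_pos: [458.2, -7.9, 54.0]
ee_rot: [0.053, 0.999, -0.0, 0.005]
ft_force: [0.3, 0.9, -3.4]
gripper_width: 57.7
gripper_force: 67.3
t: 9.12
eef_pos: [457.9, -7.8, 52.3]
ee_rot: [0.053, 0.999, -0.0, 0.005]
ft_force: [0.1, 0.5, -2.9]
gripper_width: 58.0
gripper_force: 67.3
```

```bash
python3 -m pendant '[{"x":0,"y":0,"z":0.03,"wx":0,"wy":0.06,"wz":0,"hand":-1},{"x":0,"y":0,"z":0.025,"wx":0,"wy":0,"wz":0,"hand":-1},{"x":0,"y":0,"z":0,"wx":0,"wy":0,"wz":0,"hand":-1},{"x":0,"y":0,"z":0,"wx":0,"wy":0,"wz":0,"hand":-1}]'
```

```text
t: 9.62
eef_pos: [458.2, -7.9, 48.2]
ee_rot: [0.053, 0.999, -0.0, 0.0]
ft_force: [-0.7, 0.1, -2.8]
gripper_width: 58.0
gripper_force: 67.4
```

```bash
python3 -m pendant '[{"x":0,"y":0,"z":0.015,"wx":0,"wy":0,"wz":0,"hand":-1},{"x":0,"y":0,"z":0.01,"wx":0,"wy":0,"wz":0,"hand":-1},{"x":0,"y":0,"z":0,"wx":0,"wy":0,"wz":0,"hand":-1}]'
python3 -m pendant '[{"x":0,"y":0,"z":0,"wx":0,"wy":0,"wz":0,"hand":1},{"x":0,"y":0,"z":0,"wx":0,"wy":0,"wz":0,"hand":1},{"x":0,"y":0,"z":0,"wx":0,"wy":0,"wz":0,"hand":1},{"x":0,"y":0,"z":0,"wx":0,"wy":0,"wz":0,"hand":1},{"x":0,"y":0,"z":-0.5,"wx":0,"wy":0,"wz":0,"hand":1},{"x":0,"y":0,"z":-0.8,"wx":0,"wy":0,"wz":0,"hand":1},{"x":0,"y":0,"z":0,"wx":0,"wy":0,"wz":1,"hand":1},{"x":0,"y":0,"z":0,"wx":0,"wy":0,"wz":1,"hand":1},{"x":0,"y":0,"z":0,"wx":0,"wy":0,"wz":1,"hand":1},{"x":0,"y":0,"z":0,"wx":0,"wy":0,"wz":1,"hand":1},{"x":0,"y":0,"z":0,"wx":0,"wy":0,"wz":1,"hand":1},{"x":0,"y":0,"z":0,"wx":0,"wy":0,"wz":1,"hand":1},{"x":0,"y":0,"z":0,"wx":0,"wy":0,"wz":1,"hand":1},{"x":0,"y":0,"z":0,"wx":0,"wy":0,"wz":1,"hand":1},{"x":0,"y":0,"z":0,"wx":0,"wy":0,"wz":1,"hand":1},{"x":0,"y":0,"z":0,"wx":0,"wy":0,"wz":0,"hand":1}]'
python3 - <<'E'
from h import *
p=snap('top');m=masks(p['color'])['green'];n,l,s,ce=cv2.connectedComponentsWithStats(m.astype(np.uint8))
snap('wrist','w3.png')
for i in range(1,n):
    if s[i,4]>30: print(s[i],np.round(ray_to_z(p,ce[i],69)))
E
python3 go.py 458 -8 60 -6
```

```text
t: 10.0
eef_pos: [458.8, -7.9, 48.1]
ee_rot: [0.052, 0.999, -0.0, 0.0]
ft_force: [-3.9, 2.4, 11.4]
gripper_width: 58.0
gripper_force: 68.8
t: 12.0
eef_pos: [458.0, -7.8, 143.7]
ee_rot: [0.743, 0.67, -0.0, -0.0]
ft_force: [0.1, 0.2, 0.4]
gripper_width: 85.3
gripper_force: 0.0
[308 132  14   9  83] [ 749. -164.   69.]
[201 279  16  16 202] [380. 101.  69.]
turn rotvec/10deg [-0.001 -0.     0.013]
after turn:
yaw -5.87 pos [458.1  -7.8 143.7] j6 -0.1 F [0.  1.  0.4] w 85.3
total [-2.000e-03 -1.000e-03  1.116e+00] / 2 = [-0.001 -0.     0.558]
```

View pics/w3.png

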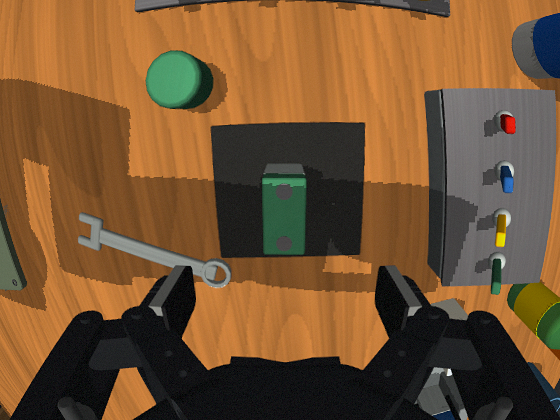

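The wrist view shows the green cap standing upright on the mat with its top at (284,215), and the toggles red, blue, yellow and green down the console. Regripping across its faces.

```bash
python3 -m pendant '[{"x":0,"y":0,"z":0.5,"wx":0,"wy":0,"wz":0.013,"hand":1},{"x":0,"y":0,"z":0.4,"wx":0,"wy":0,"wz":0,"hand":1},{"x":0,"y":0,"z":0.24,"wx":0,"wy":0,"wz":0,"hand":1},{"x":0,"y":0,"z":0,"wx":0,"wy":0,"wz":0,"hand":-1},{"x":0,"y":0,"z":0,"wx":0,"wy":0,"wz":0,"hand":-1},{"x":0,"y":0,"z":0,"wx":0,"wy":0,"wz":0,"hand":-1},{"x":0,"y":0,"z":0,"wx":0,"wy":0,"wz":0,"hand":-1},{"x":0,"y":0,"z":0,"wx":0,"wy":0,"wz":0,"hand":-1},{"x":0,"y":0,"z":0,"wx":0,"wy":0,"wz":0,"hand":-1},{"x":0,"y":0,"z":0,"wx":0,"wy":0,"wz":0,"hand":-1}]'
python3 -m pendant '[{"x":0,"y":0,"z":-0.4,"wx":0,"wy":0,"wz":0,"hand":-1},{"x":0,"y":0,"z":-0.8,"wx":0,"wy":0,"wz":0,"hand":-1},{"x":0,"y":0,"z":-0.8,"wx":0,"wy":0,"wz":0,"hand":-1},{"x":0,"y":0,"z":0,"wx":0,"wy":0,"wz":0,"hand":-1}]'
python3 go.py 545 170 200 -6
```

```text
t: 13.35
eef_pos: [466.6, -9.2, 66.0]
ee_rot: [0.744, 0.668, 0.005, 0.007]
ft_force: [-3.3, 1.4, 28.5]
gripper_width: 0.5
gripper_force: 27.4
t: 13.85
eef_pos: [462.9, -8.8, 215.4]
ee_rot: [0.744, 0.668, 0.005, 0.006]
ft_force: [-0.5, 0.0, -1.1]
gripper_width: 0.3
gripper_force: 0.0
turn rotvec/10deg [ 0.087  0.009 -0.013]
after turn:
yaw -6.13 pos [462.9  -8.8 215.4] j6 -0.1 F [-0.5  0.  -1.1] w 0.3
total [2.485 0.839 0.206] / 4 = [0.621 0.21  0.051]
```

Run:
```python
from h import *
snap('wrist','w4.png');p=snap('side')
cv2.imwrite('pics/s4.png',cv2.resize(p['color'][200:340,180:420,::-1],None,fx=3,fy=3))
```

```text
(no output)
```

View pics/w4.png

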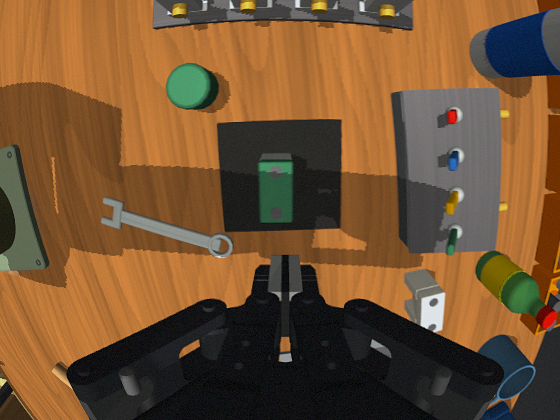

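View pics/s4.png

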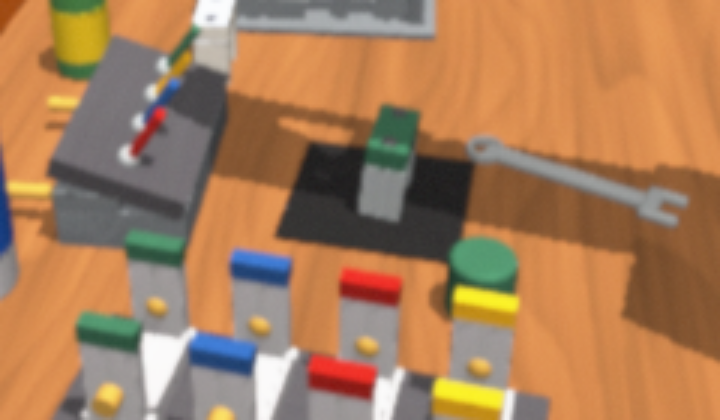

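Run:
```python
from h import *
o=sensors.get_obs();p=snap('wrist')
print(wray(p,o,(276.5,191),69), [wray(p,o,q,69)[:2].round(1) for q in [(259,163),(292,160),(259,222),(294,222)]])
p=snap('side');f=lambda u,v:(u/3+180-.3,v/3+200-.3)
print([ray_to_z(p,f(*q),69).round(1) for q in [(387,107),(419,110),(366,152),(409,165),(394,134)]])
```

```text
[452.34205719  -4.05641597  69.        ] [array([439.6,  23.6]), array([469.5,  23.1]), array([432.4, -32.3]), array([465.4, -35.8])]
[array([458.7, -37.1,  69. ]), array([433.6, -36.4,  69. ]), array([469.1,  25.4,  69. ]), array([436.4,  37. ,  69. ]), array([450.4,  -0.9,  69. ])]
```

```bash
python3 - <<'E'
from h import *
o=dict(eef_pos=np.array([458.1,-7.8,143.7]),ee_rot=np.array([0.743,0.67,0,0]));p=snap('wrist')
for z in (40,55,69): print(z,[wray(p,o,q,z)[:2].round(1) for q in [(264,178),(306,177),(263,253),(306,253),(285,215)]])
o=sensors.get_obs()
for z in (40,55,69): print(z,[wray(p,o,q,z)[:2].round(1) for q in [(259,162),(292,160),(259,222),(294,222)]])
E
python3 -m pendant '[{"x":0,"y":0,"z":0,"wx":0,"wy":0,"wz":0,"hand":1},{"x":0,"y":0,"z":0,"wx":0,"wy":0,"wz":0,"hand":1},{"x":0,"y":0,"z":0,"wx":0,"wy":0,"wz":0,"hand":1},{"x":0,"y":0,"z":0,"wx":0,"wy":0,"wz":0,"hand":1},{"x":0,"y":0,"z":0,"wx":0,"wy":0,"wz":0,"hand":1}]'; python3 go.py 453 -5 100 -6
```

```text
40 [array([444.5,  16.6]), array([477.9,  14. ]), array([435.6, -48.1]), array([472.4, -51.9]), array([458. , -15.9])]
55 [array([445.8,  19.5]), array([477.2,  17. ]), array([437.4, -41.4]), array([472., -45.]), array([458.5, -11.1])]
69 [array([447. ,  22.2]), array([476.6,  19.9]), array([439.1, -35.1]), array([471.7, -38.5]), array([458.9,  -6.6])]
40 [array([434.2,  21.4]), array([466.7,  19.9]), array([426.2, -40.5]), array([462.2, -44.3])]
55 [array([435.7,  23.5]), array([466.6,  22. ]), array([428.1, -35.4]), array([462.4, -39.1])]
69 [array([437.1,  25.5]), array([466.6,  24.1]), array([429.8, -30.8]), array([462.5, -34.2])]
t: 14.72
eef_pos: [458.2, -7.8, 208.4]
ee_rot: [0.744, 0.668, 0.0, 0.0]
ft_force: [0.5, -1.3, 0.5]
gripper_width: 85.2
gripper_force: 0.0
turn rotvec/10deg [ 0.001  0.    -0.015]
after turn:
yaw -6.15 pos [458.2  -7.8 208.4] j6 -0.1 F [ 0.5 -1.3  0.5] w 85.2
total [ 0.03  -0.073  1.445] / 2 = [ 0.015 -0.037  0.723]
```

```bash
python3 -m pendant '[{"x":0.03,"y":-0.073,"z":0.6,"wx":0,"wy":0,"wz":0.2,"hand":1},{"x":0,"y":0,"z":0.6,"wx":0,"wy":0,"wz":0,"hand":1},{"x":0,"y":0,"z":0.5,"wx":0,"wy":0,"wz":0,"hand":1},{"x":0,"y":0,"z":0.3,"wx":0,"wy":0,"wz":0,"hand":1},{"x":0,"y":0,"z":0,"wx":0,"wy":0,"wz":0,"hand":1},{"x":0,"y":0,"z":0,"wx":0,"wy":0,"wz":0,"hand":1}]'
python3 -m pendant '[{"x":0,"y":0,"z":0,"wx":0,"wy":0,"wz":0,"hand":0.2},{"x":0,"y":0,"z":0,"wx":0,"wy":0,"wz":0,"hand":0.2},{"x":0,"y":0,"z":0,"wx":0,"wy":0,"wz":0,"hand":0},{"x":0,"y":0,"z":0,"wx":0,"wy":0,"wz":0,"hand":0}]'
python3 - <<'E'
from h import *
p=snap('side')
a=p['color'][200:340,180:420,::-1];b=snap('wrist')['color'][:,:,::-1]
cv2.imwrite('pics/s5.png',np.vstack([cv2.resize(a,None,fx=2.33,fy=2.1)[:294,:560],b[120:,:]])[:600])
E
```

```text
t: 15.48
eef_pos: [454.0, -5.2, 59.4]
ee_rot: [0.756, 0.655, 0.001, 0.001]
ft_force: [0.0, 0.0, 0.1]
gripper_width: 85.1
gripper_force: 0.0
t: 15.98
eef_pos: [453.1, -5.1, 58.5]
ee_rot: [0.756, 0.655, 0.0, 0.0]
ft_force: [-0.3, 0.7, -0.4]
gripper_width: 43.0
gripper_force: 0.0Traceback (most recent call last):
  File "<stdin>", line 4, in <module>
    return _nx.concatenate(arrs, 0, dtype=dtype, casting=casting)
           ~~~~~~~~~~~~~~~^^^^^^^^^^^^^^^^^^^^^^^^^^^^^^^^^^^^^^^
ValueError: all the input array dimensions except for the concatenation axis must match exactly, but along dimension 1, the array at index 0 has size 559 and the array at index 1 has size 560
```

Width is 43 with no force, which is as expected. Now I close gently.

```bash
python3 -m pendant '[{"x":0,"y":0,"z":0,"wx":0,"wy":0,"wz":0,"hand":-0.3},{"x":0,"y":0,"z":0,"wx":0,"wy":0,"wz":0,"hand":-0.3},{"x":0,"y":0,"z":0,"wx":0,"wy":0,"wz":0,"hand":-0.3}]'
python3 -m pendant '[{"x":0,"y":0,"z":0,"wx":0,"wy":0,"wz":0,"hand":-0.5},{"x":0,"y":0,"z":0,"wx":0,"wy":0,"wz":0,"hand":-0.5},{"x":0,"y":0,"z":0,"wx":0,"wy":0,"wz":0,"hand":-0.5}]'
```

```text
t: 16.45
eef_pos: [453.4, -5.1, 58.6]
ee_rot: [0.756, 0.655, 0.0, 0.0]
ft_force: [-0.6, 0.3, 2.9]
gripper_width: 30.2
gripper_force: 27.4
t: 16.82
eef_pos: [453.6, -5.2, 58.9]
ee_rot: [0.756, 0.655, 0.0, 0.001]
ft_force: [0.5, 0.6, 4.8]
gripper_width: 28.7
gripper_force: 58.7
```

```bash
python3 -m pendant '[{"x":0,"y":0,"z":-0.03,"wx":0,"wy":0,"wz":0,"hand":-0.5},{"x":0,"y":0,"z":-0.05,"wx":0,"wy":0,"wz":0,"hand":-0.5},{"x":0,"y":0,"z":-0.05,"wx":0,"wy":0,"wz":0,"hand":-0.5},{"x":0,"y":0,"z":0,"wx":0,"wy":0,"wz":0,"hand":-0.5},{"x":0,"y":0,"z":0,"wx":0,"wy":0,"wz":0,"hand":-0.5}]'
python3 - <<'E'
from h import *
a=cv2.resize(snap('side')['color'][200:340,180:420,::-1],(560,327));b=snap('wrist')['color'][:,:,::-1]
cv2.imwrite('pics/s5.png',np.vstack([a,b[150:]]))
E
```

```text
t: 17.45
eef_pos: [452.8, -5.0, 68.0]
ee_rot: [0.756, 0.655, -0.0, -0.0]
ft_force: [0.1, -0.5, -2.3]
gripper_width: 28.6
gripper_force: 59.1
```

View pics/s5.png

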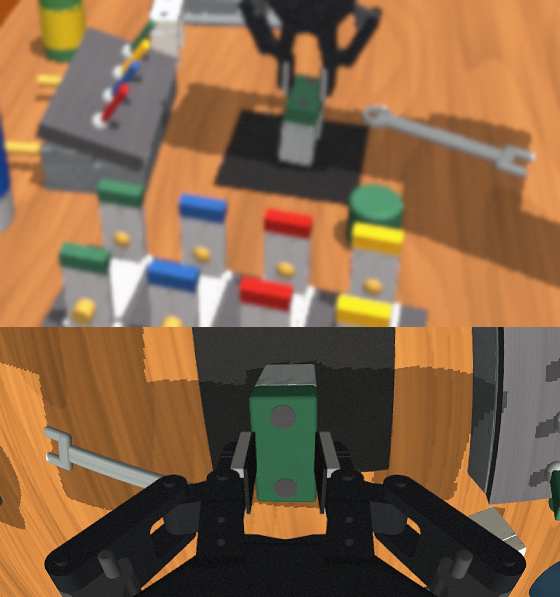

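Run:
```python
from h import *
o=sensors.get_obs();p=snap('wrist');M=R.from_quat(o['ee_rot']).as_matrix()
for z in (72,78): print(z,[(M.T@(wray(p,o,q,z)-o['eef_pos'])).round(1)[:2] for q in [(249,218),(316,218),(257,323),(317,322),(283,240),(286,311)]])
o2=dict(eef_pos=np.array([458.1,-7.8,143.7]),ee_rot=np.array([0.743,0.67,0,0]))
o3=dict(eef_pos=np.array([458.2,-7.8,208.4]),ee_rot=np.array([0.744,0.668,0,0]))
print('w3 bolts',[wray(p,o2,q,69).round(1) for q in [(284,191),(284,242)]],'w4 bolts',[wray(p,o3,q,69).round(1) for q in [(275,175),(276,212)]])
```

```text
72 [array([ 25.3, -16.5]), array([25.3, 15.5]), array([-36.3, -14.8]), array([-35.6,  18.4]), array([14. , -0.3]), array([-27.8,   1.2])]
78 [array([ 27.3, -15.8]), array([27.3, 14.9]), array([-31.7, -14.2]), array([-31.1,  17.7]), array([16.4, -0.2]), array([-23.6,   1.2])]
w3 bolts [array([460.1,  11.4,  69. ]), array([456. , -27.7,  69. ])] w4 bolts [array([451.9,  11.5,  69. ]), array([448.8, -23.6,  69. ])]
```

```bash
python3 -m pendant '[{"x":0,"y":0,"z":-0.5,"wx":0,"wy":0,"wz":0,"hand":-0.5},{"x":0,"y":0,"z":-0.8,"wx":0,"wy":0,"wz":0,"hand":-0.5},{"x":0,"y":0,"z":-0.4,"wx":0,"wy":0,"wz":-0.2,"hand":-0.5},{"x":0,"y":0,"z":0,"wx":0,"wy":0,"wz":0,"hand":-0.5}]'
python3 go.py 592.6 217 190 -6
```

```text
t: 18.1
eef_pos: [455.3, -5.5, 198.4]
ee_rot: [0.744, 0.668, 0.002, 0.003]
ft_force: [-0.8, -0.4, -3.1]
gripper_width: 28.3
gripper_force: 59.8
turn rotvec/10deg [ 0.041  0.004 -0.017]
after turn:
yaw -6.17 pos [455.3  -5.5 198.4] j6 -0.09 F [-0.8 -0.4 -3.1] w 28.3
total [3.141 1.511 0.112] / 5 = [0.628 0.302 0.022]
```

```bash
python3 -m pendant '[{"x":0.63,"y":0.3,"z":0,"wx":0,"wy":0,"wz":0,"hand":-0.5},{"x":0.63,"y":0.3,"z":0,"wx":0,"wy":0,"wz":0,"hand":-0.5},{"x":0.63,"y":0.3,"z":0,"wx":0,"wy":0,"wz":0,"hand":-0.5},{"x":0.63,"y":0.3,"z":0,"wx":0,"wy":0,"wz":0,"hand":-0.5},{"x":0.63,"y":0.3,"z":0,"wx":0,"wy":0,"wz":0,"hand":-0.5},{"x":0,"y":0,"z":0,"wx":0,"wy":0,"wz":0,"hand":-0.5},{"x":0,"y":0,"z":0,"wx":0,"wy":0,"wz":0,"hand":-0.5}]'
python3 - <<'E'
from h import *
o=sensors.get_obs();p=snap('wrist','w6.png')
for c,m in masks(p['color']).items():
    n,l,s,ce=cv2.connectedComponentsWithStats(m.astype(np.uint8))
    for i in range(1,n):
        if s[i,4]>40: print(c,s[i],ce[i].round(1),wray(p,o,ce[i],94).round(1)[:2])
E
python3 go.py 592.6 217 190 -6
```

```text
t: 18.98
eef_pos: [588.3, 217.4, 192.4]
ee_rot: [0.744, 0.668, -0.003, -0.001]
ft_force: [-0.4, -0.7, -2.7]
gripper_width: 28.5
gripper_force: 59.9
red [ 486   16   74   94 4968] [527.4  63.7] [823.4 330.8]
red [108 158  39  17 579] [127.5 165.9] [460.9 267.5]
red [120 243  37  14 449] [138.2 249.4] [452.4 192. ]
blue [  0   0  22  11 128] [7.3 3.2] [329.4 465.3]
blue [183 156  46  17 710] [205.4 163.5] [530.  259.7]
blue [191 245  42  15 555] [211.8 252.2] [522. 184.]
green [271 154  48  18 802] [294.4 162.1] [599.6 252.7]
green [ 249  208   68  117 6268] [284.5 264. ] [582.7 167.1]
green [ 108  270   46   48 1347] [128.1 293.5] [426.1 146. ]
green [401 392  14   8  60] [407.4 395.9] [710.  -33.7]
yellow [290 136   5  13  55] [292.  142.4] [599.4 268.1]
yellow [144 140   5  12  41] [146.1 145.7] [481.8 281.4]
yellow [ 50 162  30  16 409] [ 64.6 169.7] [391.1 274.9]
yellow [ 63 240  31  14 352] [ 77.6 246.5] [382.5 199.3]
turn rotvec/10deg [-0.024  0.01  -0.019]
after turn:
yaw -6.19 pos [588.6 216.9 193.1] j6 0.32 F [ 0.3 -0.1 -2.9] w 28.9
total [0.007 0.053 0.042] / 1 = [0.007 0.053 0.042]
```

View pics/w6.png

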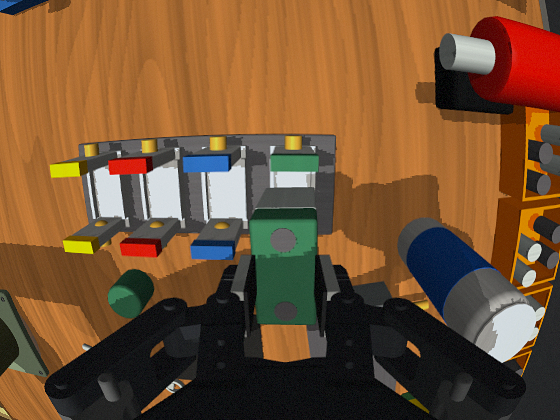

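The wrist view shows the green cap held centred. The wall tops are yellow (65,170)/(78,247), red (127,166)/(138,249), blue (205,163)/(212,252) and green far (294,162). That gives a green seat of about (595.5,214.6) and a fixture yaw of −6.25°.

```bash
python3 -m pendant '[{"x":0.01,"y":0.088,"z":0.2,"wx":0,"wy":0,"wz":0.008,"hand":-0.5},{"x":0,"y":0,"z":0.28,"wx":0,"wy":0,"wz":0,"hand":-0.5},{"x":0,"y":0,"z":0,"wx":0,"wy":0,"wz":0,"hand":-0.5},{"x":0,"y":0,"z":0,"wx":0,"wy":0,"wz":0,"hand":-0.5}]'
python3 go.py 595.3 217.6 75 -6.25
python3 - <<'E'
from h import *
o=sensors.get_obs();p=snap('wrist');m=masks(p['color'])['green']
M=R.from_quat(o['ee_rot']).as_matrix()
n,l,s,ce=cv2.connectedComponentsWithStats(m.astype(np.uint8))
for i in range(1,n):
    if s[i,4]>300:
        print(s[i],ce[i].round(1),wray(p,o,ce[i],94).round(1)[:2],[(M.T@(wray(p,o,(u,v),o['eef_pos'][2]+10.4)-o['eef_pos'])).round(1)[:2] for u in (s[i,0],s[i,0]+s[i,2]) for v in (s[i,1],s[i,1]+s[i,3])])
cv2.imwrite('pics/w7.png',p['color'][100:340,180:400,::-1])
E
```

```text
t: 19.52
eef_pos: [597.0, 217.3, 159.7]
ee_rot: [0.745, 0.667, 0.0, 0.0]
ft_force: [0.6, 0.1, -1.9]
gripper_width: 28.3
gripper_force: 59.9
turn rotvec/10deg [ 0.001 -0.    -0.003]
after turn:
yaw -6.28 pos [597.  217.3 159.7] j6 0.32 F [ 0.6  0.1 -1.9] w 28.3
total [ 0.002 -0.023  1.129] / 2 = [ 0.001 -0.011  0.565]
[ 255  161   55   20 1085] [282.1 170.6] [599.6 252.8] [array([ 53.5, -12.4]), array([ 44.5, -12.6]), array([53.5, 11.5]), array([44.5, 11.7])]
[ 249  208   68  117 6263] [284.6 263.9] [593.7 183.6] [array([ 32.1, -15.6]), array([-33. , -18.5]), array([32.1, 15.1]), array([-32.9,  17.7])]
[  89  283   47   52 1443] [110.2 307.7] [433.2 151.4] [array([ -12.4, -111.2]), array([ -52.3, -124.5]), array([ -9.6, -79. ]), array([-46.3, -87.7])]
```

```bash
python3 -m pendant '[{"x":0,"y":-0.022,"z":0.1,"wx":0,"wy":0,"wz":0,"hand":-0.5},{"x":0,"y":0,"z":0.1,"wx":0,"wy":0,"wz":0,"hand":-0.5},{"x":0,"y":0,"z":0.1,"wx":0,"wy":0,"wz":0,"hand":-0.5},{"x":0,"y":0,"z":0.1,"wx":0,"wy":0,"wz":0,"hand":-0.5},{"x":0,"y":0,"z":0,"wx":0,"wy":0,"wz":0,"hand":-0.5}]'
python3 go.py 595.3 217.6 75 -6.25
```

```text
t: 20.2
eef_pos: [594.3, 217.9, 128.3]
ee_rot: [0.744, 0.668, -0.001, -0.001]
ft_force: [-0.5, 0.1, -2.6]
gripper_width: 28.5
gripper_force: 59.9
turn rotvec/10deg [-0.013  0.005  0.002]
after turn:
yaw -6.23 pos [594.3 217.9 128.3] j6 0.32 F [-0.5  0.1 -2.6] w 28.5
total [-0.002  0.014  0.71 ] / 1 = [-0.002  0.014  0.71 ]
```

Entered cleanly with no lateral force. I go on down to the balls.

```bash
python3 -m pendant '[{"x":0,"y":0.01,"z":0.1,"wx":0,"wy":0,"wz":0,"hand":-0.5},{"x":0,"y":0,"z":0.1,"wx":0,"wy":0,"wz":0,"hand":-0.5},{"x":0,"y":0,"z":0.1,"wx":0,"wy":0,"wz":0,"hand":-0.5},{"x":0,"y":0,"z":0.1,"wx":0,"wy":0,"wz":0,"hand":-0.5},{"x":0,"y":0,"z":0,"wx":0,"wy":0,"wz":0,"hand":-0.5}]'
python3 -m pendant '[{"x":0,"y":0,"z":0.1,"wx":0,"wy":0,"wz":0,"hand":-0.5},{"x":0,"y":0,"z":0.1,"wx":0,"wy":0,"wz":0,"hand":-0.5},{"x":0,"y":0,"z":0,"wx":0,"wy":0,"wz":0,"hand":-0.5},{"x":0,"y":0,"z":0,"wx":0,"wy":0,"wz":0,"hand":-0.5}]'
```

```text
t: 20.82
eef_pos: [596.1, 217.9, 99.0]
ee_rot: [0.744, 0.668, 0.0, 0.0]
ft_force: [2.1, 0.4, -5.3]
gripper_width: 28.5
gripper_force: 59.4
t: 21.32
eef_pos: [597.1, 217.8, 84.6]
ee_rot: [0.745, 0.668, 0.001, 0.001]
ft_force: [5.4, -1.0, -3.4]
gripper_width: 28.3
gripper_force: 59.5
```

```bash
python3 -m pendant '[{"x":0,"y":0.015,"z":0.05,"wx":0,"wy":0,"wz":0,"hand":-0.5},{"x":0,"y":0,"z":0.05,"wx":0,"wy":0,"wz":0,"hand":-0.5},{"x":0,"y":0,"z":0,"wx":0,"wy":0,"wz":0,"hand":-0.5},{"x":0,"y":0,"z":0,"wx":0,"wy":0,"wz":0,"hand":-0.5}]'
python3 -m pendant '[{"x":0,"y":0,"z":0.04,"wx":0,"wy":0,"wz":0,"hand":-0.5},{"x":0,"y":0,"z":0.02,"wx":0,"wy":0,"wz":0,"hand":-0.5},{"x":0,"y":0,"z":0,"wx":0,"wy":0,"wz":0,"hand":-0.5},{"x":0,"y":0,"z":0,"wx":0,"wy":0,"wz":0,"hand":-0.5}]'
```

```text
t: 21.82
eef_pos: [597.4, 217.5, 80.0]
ee_rot: [0.744, 0.668, -0.0, 0.001]
ft_force: [-4.1, -3.1, 10.5]
gripper_width: 27.9
gripper_force: 64.1
t: 22.32
eef_pos: [597.9, 217.6, 79.8]
ee_rot: [0.744, 0.668, 0.0, 0.001]
ft_force: [-10.8, -4.7, 29.1]
gripper_width: 28.2
gripper_force: 68.3
```

```bash
python3 -m pendant '[{"x":0,"y":0,"z":-0.06,"wx":0,"wy":0,"wz":0,"hand":-0.5},{"x":0,"y":0,"z":0,"wx":0,"wy":0,"wz":0,"hand":-0.5},{"x":0,"y":0,"z":0,"wx":0,"wy":0,"wz":0,"hand":-0.5}]'
python3 - <<'E'
from h import *
a=cv2.resize(snap('side')['color'][255:375,190:300,::-1],(550,600),interpolation=cv2.INTER_CUBIC)
cv2.imwrite('pics/s8.png',a)
E
```

```text
t: 22.7
eef_pos: [597.5, 217.6, 80.0]
ee_rot: [0.744, 0.668, 0.0, 0.001]
ft_force: [-3.4, -3.7, 14.5]
gripper_width: 28.4
gripper_force: 64.8
```

View pics/s8.png

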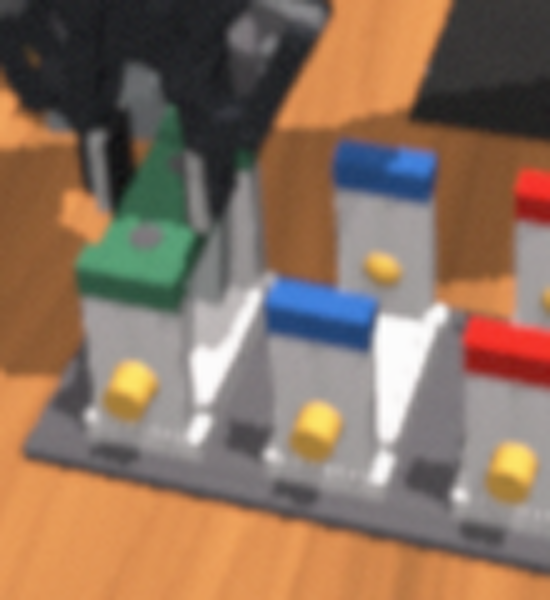

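The side crop shows the green cap down between its walls (near bolt at 147,237), but it doesn't show clearly whether it is home. I check by projection.

Run:
```python
from h import *
p=snap('side')
def P(w): return (cv2.projectPoints(np.array([w],float),np.array(p['rvec']),np.array(p['tvec']).reshape(3,1),np.array(p['intrinsics']),None)[0].ravel()-[190-.4,255-.4])*5
e=np.array([.9940,-.1091,0]);f=np.array([.1091,.994,0]);s=np.array([595.5,214.6,18.])
print('near wall top corners',[P(s+a*e*16+b*f+[0,0,76]).round() for a in(-1,1) for b in (32,44)])
for z in (66,72,76): print(z,'bolt',P(s+20*f+[0,0,z]).round(),'far -x top corner',P(s-16*e-30*f+[0,0,z]).round())
print('lip -x near end',P(s-20.5*e+30*f+[0,0,8]).round(),P(s-20.5*e-30*f+[0,0,8]).round(),'floor -x cap edge near',P(s-16*e+30*f).round(),P(s-16*e-30*f).round())
```

```text
near wall top corners [array([175., 262.]), array([162., 286.]), array([ 91., 246.]), array([ 77., 269.])]
66 bolt [148. 252.] far -x top corner [237. 169.]
72 bolt [146. 239.] far -x top corner [237. 157.]
76 bolt [146. 231.] far -x top corner [236. 149.]
lip -x near end [202. 398.] [257. 284.] floor -x cap edge near [192. 411.] [247. 297.]
```

```bash
python3 -m pendant '[{"x":0,"y":-0.02,"z":0,"wx":0,"wy":0,"wz":0,"hand":-0.5},{"x":0,"y":0,"z":0,"wx":0,"wy":0,"wz":0,"hand":-0.5},{"x":0,"y":0,"z":0,"wx":0,"wy":0,"wz":0,"hand":-0.5}]'
python3 -m pendant '[{"x":0,"y":-0.02,"z":0.02,"wx":0,"wy":0,"wz":0,"hand":-0.5},{"x":0,"y":0,"z":0,"wx":0,"wy":0,"wz":0,"hand":-0.5},{"x":0,"y":0,"z":0,"wx":0,"wy":0,"wz":0,"hand":-0.5}]'
```

```text
t: 23.18
eef_pos: [597.3, 217.6, 80.0]
ee_rot: [0.744, 0.668, 0.001, 0.001]
ft_force: [-0.6, -2.9, 11.3]
gripper_width: 28.4
gripper_force: 64.2
t: 23.55
eef_pos: [597.0, 217.6, 79.8]
ee_rot: [0.744, 0.668, 0.002, 0.002]
ft_force: [-0.4, -4.3, 14.4]
gripper_width: 28.3
gripper_force: 64.7
```

```bash
python3 -m pendant '[{"x":0,"y":0,"z":-0.12,"wx":0,"wy":0,"wz":0,"hand":-0.5},{"x":0,"y":0,"z":0,"wx":0,"wy":0,"wz":0,"hand":-0.5},{"x":0,"y":0,"z":0,"wx":0,"wy":0,"wz":0,"hand":-0.5}]'
python3 -m pendant '[{"x":0,"y":0,"z":0.04,"wx":0,"wy":0,"wz":0,"hand":-0.5},{"x":0,"y":0,"z":0.04,"wx":0,"wy":0,"wz":0,"hand":-0.5},{"x":0,"y":0,"z":0.04,"wx":0,"wy":0,"wz":0,"hand":-0.5},{"x":0,"y":0,"z":0,"wx":0,"wy":0,"wz":0,"hand":-0.5}]'
```

```text
t: 23.92
eef_pos: [593.8, 218.3, 84.9]
ee_rot: [0.744, 0.668, -0.0, -0.0]
ft_force: [0.0, 0.1, 3.8]
gripper_width: 28.1
gripper_force: 66.0
t: 24.42
eef_pos: [594.2, 219.2, 78.5]
ee_rot: [0.744, 0.668, 0.001, -0.0]
ft_force: [-5.2, -1.1, 15.7]
gripper_width: 28.3
gripper_force: 67.6
```

```bash
python3 -m pendant '[{"x":0,"y":0,"z":-0.1,"wx":0,"wy":0,"wz":0,"hand":-0.5},{"x":0,"y":-0.02,"z":0,"wx":0,"wy":0,"wz":0,"hand":-0.5},{"x":0,"y":0,"z":0,"wx":0,"wy":0,"wz":0,"hand":-0.5}]'
python3 -m pendant '[{"x":0,"y":0,"z":0.05,"wx":0,"wy":0,"wz":0,"hand":-0.5},{"x":0,"y":0,"z":0.05,"wx":0,"wy":0,"wz":0,"hand":-0.5},{"x":0,"y":0,"z":0.02,"wx":0,"wy":0,"wz":0,"hand":-0.5},{"x":0,"y":0,"z":0,"wx":0,"wy":0,"wz":0,"hand":-0.5}]'
```

```text
t: 24.8
eef_pos: [592.2, 218.1, 82.6]
ee_rot: [0.744, 0.668, -0.0, -0.0]
ft_force: [2.8, -2.1, -0.7]
gripper_width: 28.5
gripper_force: 63.6
t: 25.3
eef_pos: [592.8, 218.4, 74.7]
ee_rot: [0.745, 0.668, 0.0, 0.0]
ft_force: [0.2, -1.7, 4.5]
gripper_width: 28.0
gripper_force: 66.0
```

```bash
python3 -m pendant '[{"x":0,"y":0,"z":0.02,"wx":0,"wy":0,"wz":0,"hand":-0.5},{"x":0,"y":0,"z":0.01,"wx":0,"wy":0,"wz":0,"hand":-0.5},{"x":0,"y":0,"z":0,"wx":0,"wy":0,"wz":0,"hand":-0.5},{"x":0,"y":0,"z":0,"wx":0,"wy":0,"wz":0,"hand":-0.5}]'
```

```text
t: 25.8
eef_pos: [593.2, 218.1, 74.0]
ee_rot: [0.744, 0.668, 0.0, 0.001]
ft_force: [-2.3, -3.4, 10.3]
gripper_width: 27.9
gripper_force: 68.6
```

```bash
python3 -m pendant '[{"x":0,"y":0,"z":0.03,"wx":0,"wy":0,"wz":0,"hand":-0.5},{"x":0,"y":0,"z":0,"wx":0,"wy":0,"wz":0,"hand":-0.5},{"x":0,"y":0,"z":0,"wx":0,"wy":0,"wz":0,"hand":-0.5}]'
python3 -m pendant '[{"x":0,"y":0,"z":-0.03,"wx":0,"wy":0,"wz":0,"hand":-0.5},{"x":0,"y":0,"z":0,"wx":0,"wy":0,"wz":0,"hand":0.1},{"x":0,"y":0,"z":0,"wx":0,"wy":0,"wz":0,"hand":0.1},{"x":0,"y":0,"z":0,"wx":0,"wy":0,"wz":0,"hand":0.1},{"x":0,"y":0,"z":0,"wx":0,"wy":0,"wz":0,"hand":0.1},{"x":0,"y":0,"z":-0.5,"wx":0,"wy":0,"wz":0,"hand":0.1},{"x":0,"y":0,"z":-0.8,"wx":0,"wy":0,"wz":0,"hand":0.1},{"x":0,"y":0,"z":-0.6,"wx":0,"wy":0,"wz":0,"hand":1},{"x":0,"y":0,"z":0,"wx":0,"wy":0,"wz":0,"hand":1},{"x":0,"y":0,"z":0,"wx":0,"wy":0,"wz":0,"hand":1}]'
python3 - <<'E'
from h import *
o=sensors.get_obs();p=snap('wrist','w9.png')
for c,m in masks(p['color']).items():
    n,l,s,ce=cv2.connectedComponentsWithStats(m.astype(np.uint8))
    for i in range(1,n):
        if s[i,4]>40: print(c,s[i],ce[i].round(1),wray(p,o,ce[i],94).round(1)[:2],wray(p,o,ce[i],84).round(1)[:2])
a=cv2.resize(snap('side')['color'][255:375,190:300,::-1],(440,480),interpolation=cv2.INTER_CUBIC)
cv2.imwrite('pics/s9.png',np.hstack([a,cv2.resize(p['color'][100:340,150:330,::-1],(360,480))]))
E
python3 go.py 573 -296.5 200 93.2
```

```text
t: 26.18
eef_pos: [593.9, 217.8, 73.6]
ee_rot: [0.745, 0.668, 0.001, 0.001]
ft_force: [-2.5, -4.7, 17.9]
gripper_width: 28.1
gripper_force: 71.2
t: 27.42
eef_pos: [591.9, 218.3, 213.5]
ee_rot: [0.744, 0.668, -0.001, -0.0]
ft_force: [0.1, -0.2, -0.7]
gripper_width: 85.5
gripper_force: 0.0
red [ 466   24   94   89 6132] [516.   68.9] [831.  328.3] [839.5 329.7]
red [116 157  36  15 498] [133.7 164. ] [460.6 267.5] [455.4 266.6]
red [126 236  35  13 404] [143.2 242.3] [452.2 192.1] [446.7 188.4]
red [323 328  22  29 189] [334.  344.5] [627.5  53.5] [628.5  44.7]
blue [  6   0  38  17 202] [20.2  6.6] [334.9 466.6] [325.  473.1]
blue [186 154  43  16 624] [206.6 161.3] [529.8 260. ] [527.2 258.8]
blue [193 238  39  13 494] [212.4 243.9] [521.8 184.5] [518.9 180.5]
blue [447 257  33  10  41] [464.4 259.3] [769.7 136.7] [776. 131.]
green [ 267  153   44   80 2597] [286.9 189.2] [595.2 227.9] [595.  225.5]
green [268 234  41  18 666] [288.2 242.2] [591.1 179.2] [590.8 175. ]
green [ 113  264   39   45 1116] [130.7 286.2] [422.5 144.4] [415.9 138.9]
yellow [214 137   4  12  41] [215.4 142.4] [539.9 275. ] [537.6 274.4]
yellow [ 59 161  30  14 368] [ 73.7 167.6] [390.8 275.1] [383.1 274.5]
yellow [ 71 235  30  12 321] [ 85.5 240.4] [382.6 199.3] [374.5 195.9]
turn rotvec/10deg [-0.015  0.024  8.057]
after turn:
yaw -6.23 pos [591.  218.  211.8] j6 0.32 F [-0.5  0.9 -0.1] w 85.2
total [-0.623  6.836  0.157] / 9 = [-0.069  0.76   0.017]
```

View pics/s9.png

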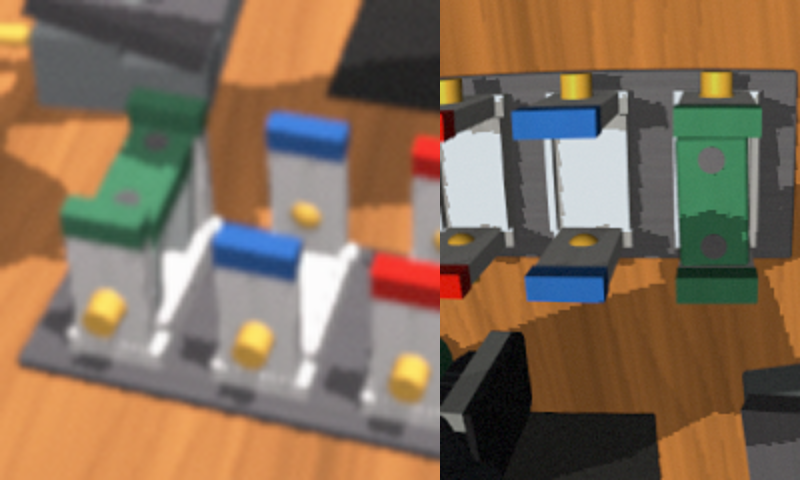

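Green is home: its top sits below the wall tops in both views (side crop bolts at 127,197 and 155,140). The tool x offset that worked is about −2.5 mm from the wrist estimate. Next is the red cap.

```bash
python3 -m pendant '[{"x":0,"y":0,"z":0,"wx":0,"wy":0,"wz":1,"hand":1},{"x":0,"y":0,"z":0,"wx":0,"wy":0,"wz":1,"hand":1},{"x":0,"y":0,"z":0,"wx":0,"wy":0,"wz":1,"hand":1},{"x":0,"y":0,"z":0,"wx":0,"wy":0,"wz":1,"hand":1},{"x":0,"y":0,"z":0,"wx":0,"wy":0,"wz":1,"hand":1},{"x":0,"y":0,"z":0,"wx":0,"wy":0,"wz":1,"hand":1},{"x":0,"y":0,"z":0,"wx":0,"wy":0,"wz":1,"hand":1},{"x":0,"y":0,"z":0,"wx":0,"wy":0,"wz":1,"hand":1},{"x":0,"y":0,"z":0,"wx":0,"wy":0,"wz":0.06,"hand":1},{"x":-0.07,"y":0.76,"z":0.02,"wx":0,"wy":0,"wz":0,"hand":1},{"x":-0.07,"y":0.76,"z":0.02,"wx":0,"wy":0,"wz":0,"hand":1},{"x":-0.07,"y":0.76,"z":0.02,"wx":0,"wy":0,"wz":0,"hand":1},{"x":-0.07,"y":0.76,"z":0.02,"wx":0,"wy":0,"wz":0,"hand":1},{"x":-0.07,"y":0.76,"z":0.02,"wx":0,"wy":0,"wz":0,"hand":1},{"x":-0.07,"y":0.76,"z":0.02,"wx":0,"wy":0,"wz":0,"hand":1},{"x":-0.07,"y":0.76,"z":0.02,"wx":0,"wy":0,"wz":0,"hand":1},{"x":-0.07,"y":0.76,"z":0.02,"wx":0,"wy":0,"wz":0,"hand":1},{"x":-0.07,"y":0.76,"z":0,"wx":0,"wy":0,"wz":0,"hand":1},{"x":0,"y":0,"z":0,"wx":0,"wy":0,"wz":0,"hand":1}]'
python3 - <<'E'
from h import *
import time
o=sensors.get_obs();p=snap('wrist')
M=R.from_quat(o['ee_rot']).as_matrix()
for c,m in masks(p['color']).items():
    n,l,s,ce=cv2.connectedComponentsWithStats(m.astype(np.uint8))
    for i in range(1,n):
        w=wray(p,o,ce[i],95)
        if s[i,4]>200 and abs(w[1]+298)<40: print(c,s[i],w.round(1)[:2])
E
python3 go.py 573 -297 200 93.2
```

```text
t: 29.9
eef_pos: [572.3, -300.8, 200.9]
ee_rot: [1.0, 0.026, -0.001, 0.0]
ft_force: [0.0, 1.1, -0.2]
gripper_width: 85.5
gripper_force: 0.0
red [ 247  185   72   37 2237] [ 574.9 -300.2]
blue [ 246  134   74   39 2403] [ 616.2 -298. ]
turn rotvec/10deg [-0.01   0.01  -0.011]
after turn:
yaw -86.91 pos [ 572.6 -298.2  200.8] j6 0.9 F [ 0.1  0.3 -0.2] w 85.2
total [ 0.006 -0.016  0.011] / 1 = [ 0.006 -0.016  0.011]
```

```bash
python3 -m pendant '[{"x":0,"y":0,"z":0.5,"wx":0,"wy":0,"wz":0,"hand":1},{"x":0,"y":0,"z":0.5,"wx":0,"wy":0,"wz":0,"hand":1},{"x":0,"y":0,"z":0.4,"wx":0,"wy":0,"wz":0,"hand":1},{"x":0,"y":0,"z":0.3,"wx":0,"wy":0,"wz":0,"hand":1},{"x":0,"y":0,"z":0,"wx":0,"wy":0,"wz":0,"hand":1},{"x":0,"y":0,"z":0,"wx":0,"wy":0,"wz":0,"hand":1}]'
python3 -m pendant '[{"x":0,"y":0,"z":0,"wx":0,"wy":0,"wz":0,"hand":0},{"x":0,"y":0,"z":0,"wx":0,"wy":0,"wz":0,"hand":0},{"x":0,"y":0,"z":0,"wx":0,"wy":0,"wz":0,"hand":-0.3},{"x":0,"y":0,"z":0,"wx":0,"wy":0,"wz":0,"hand":-0.3},{"x":0,"y":0,"z":0,"wx":0,"wy":0,"wz":0,"hand":-0.3},{"x":0,"y":0,"z":0,"wx":0,"wy":0,"wz":0,"hand":-0.3}]'
```

```text
t: 30.7
eef_pos: [574.4, -295.9, 75.6]
ee_rot: [1.0, 0.029, 0.0, 0.0]
ft_force: [0.0, -0.0, 0.2]
gripper_width: 85.5
gripper_force: 0.0
t: 31.45
eef_pos: [575.3, -297.8, 77.3]
ee_rot: [1.0, 0.028, 0.002, 0.001]
ft_force: [0.3, -0.3, 5.8]
gripper_width: 57.6
gripper_force: 65.1
```

```bash
python3 -m pendant '[{"x":0,"y":0,"z":-0.2,"wx":0,"wy":0,"wz":0,"hand":-0.3},{"x":0,"y":0,"z":-0.3,"wx":0,"wy":0,"wz":0,"hand":-0.3},{"x":0,"y":0,"z":-0.4,"wx":0,"wy":0,"wz":0,"hand":-0.3},{"x":0,"y":0,"z":-0.5,"wx":0,"wy":0,"wz":0,"hand":-0.3},{"x":0,"y":0,"z":-0.2,"wx":0,"wy":0,"wz":0.95,"hand":-0.3},{"x":0,"y":0,"z":0,"wx":0,"wy":0,"wz":0,"hand":-0.3},{"x":0,"y":0,"z":0,"wx":0,"wy":0,"wz":0,"hand":-0.3}]'
python3 go.py 458 -5 190 83.75
```

```text
t: 32.33
eef_pos: [572.6, -295.7, 193.1]
ee_rot: [0.999, -0.054, -0.001, -0.001]
ft_force: [-0.9, -0.2, -2.5]
gripper_width: 57.4
gripper_force: 66.2
turn rotvec/10deg [-0.011  0.018  0.005]
after turn:
yaw -96.2 pos [ 572.6 -295.7  193.1] j6 1.07 F [-0.9 -0.2 -2.5] w 57.4
total [-1.941 -3.686  0.041] / 6 = [-0.323 -0.614  0.007]
```

```bash
python3 -m pendant '[{"x":-0.323,"y":-0.614,"z":0,"wx":0,"wy":0,"wz":0,"hand":-0.3},{"x":-0.323,"y":-0.614,"z":0,"wx":0,"wy":0,"wz":0,"hand":-0.3},{"x":-0.323,"y":-0.614,"z":0,"wx":0,"wy":0,"wz":0,"hand":-0.3},{"x":-0.323,"y":-0.614,"z":0,"wx":0,"wy":0,"wz":0,"hand":-0.3},{"x":-0.323,"y":-0.614,"z":0,"wx":0,"wy":0,"wz":0,"hand":-0.3},{"x":-0.323,"y":-0.614,"z":0,"wx":0,"wy":0,"wz":0,"hand":-0.3},{"x":0,"y":0,"z":0.6,"wx":0,"wy":0,"wz":0,"hand":-0.3},{"x":0,"y":0,"z":0.6,"wx":0,"wy":0,"wz":0,"hand":-0.3},{"x":0,"y":0,"z":0.4,"wx":0,"wy":0,"wz":0,"hand":-0.3},{"x":0,"y":0,"z":0.15,"wx":0,"wy":0,"wz":0,"hand":-0.3},{"x":0,"y":0,"z":0,"wx":0,"wy":0,"wz":0,"hand":-0.3},{"x":0,"y":0,"z":0,"wx":0,"wy":0,"wz":0,"hand":-0.3}]'
python3 -m pendant '[{"x":0,"y":0,"z":0.05,"wx":0,"wy":0,"wz":0,"hand":-0.3},{"x":0,"y":0,"z":0.05,"wx":0,"wy":0,"wz":0,"hand":-0.3},{"x":0,"y":0,"z":0,"wx":0,"wy":0,"wz":0,"hand":-0.3},{"x":0,"y":0,"z":0,"wx":0,"wy":0,"wz":0,"hand":-0.3}]'
```

```text
t: 33.83
eef_pos: [461.0, -6.2, 64.8]
ee_rot: [0.998, -0.055, 0.001, 0.0]
ft_force: [0.0, -0.8, -2.8]
gripper_width: 57.6
gripper_force: 66.2
t: 34.33
eef_pos: [459.7, -5.9, 56.1]
ee_rot: [0.998, -0.055, -0.0, 0.0]
ft_force: [1.2, 0.2, -2.9]
gripper_width: 57.7
gripper_force: 66.2
```

```bash
python3 -m pendant '[{"x":0,"y":0,"z":0.05,"wx":0,"wy":0,"wz":0,"hand":-0.3},{"x":0,"y":0,"z":0.03,"wx":0,"wy":0,"wz":0,"hand":-0.3},{"x":0,"y":0,"z":0,"wx":0,"wy":0,"wz":0,"hand":-0.3},{"x":0,"y":0,"z":0,"wx":0,"wy":0,"wz":0,"hand":-0.3}]'
```

```text
t: 34.83
eef_pos: [460.4, -5.9, 51.4]
ee_rot: [0.998, -0.055, 0.0, 0.0]
ft_force: [-3.4, 1.3, 6.8]
gripper_width: 57.6
gripper_force: 67.4
```

```bash
python3 -m pendant '[{"x":0,"y":0,"z":0,"wx":0,"wy":0,"wz":0,"hand":1},{"x":0,"y":0,"z":0,"wx":0,"wy":0,"wz":0,"hand":1},{"x":0,"y":0,"z":0,"wx":0,"wy":0,"wz":0,"hand":1},{"x":0,"y":0,"z":0,"wx":0,"wy":0,"wz":0,"hand":1},{"x":0,"y":0,"z":-0.4,"wx":0,"wy":0,"wz":0,"hand":1},{"x":0,"y":0,"z":-0.8,"wx":0,"wy":0,"wz":0,"hand":1},{"x":0,"y":0,"z":0,"wx":0,"wy":0,"wz":-1,"hand":1},{"x":0,"y":0,"z":0,"wx":0,"wy":0,"wz":-1,"hand":1},{"x":0,"y":0,"z":0,"wx":0,"wy":0,"wz":-1,"hand":1},{"x":0,"y":0,"z":0,"wx":0,"wy":0,"wz":-1,"hand":1},{"x":0,"y":0,"z":0,"wx":0,"wy":0,"wz":-1,"hand":1},{"x":0,"y":0,"z":0,"wx":0,"wy":0,"wz":-1,"hand":1},{"x":0,"y":0,"z":0,"wx":0,"wy":0,"wz":-1,"hand":1},{"x":0,"y":0,"z":0,"wx":0,"wy":0,"wz":-1,"hand":1},{"x":0,"y":0,"z":0,"wx":0,"wy":0,"wz":-1,"hand":1},{"x":0,"y":0,"z":0,"wx":0,"wy":0,"wz":0,"hand":1},{"x":0,"y":0,"z":0,"wx":0,"wy":0,"wz":0,"hand":1}]'
python3 go.py 459.8 -5.9 58 -6.25
python3 - <<'E'
from h import *
o=sensors.get_obs();p=snap('wrist');m=masks(p['color'])['red']
n,l,s,ce=cv2.connectedComponentsWithStats(m.astype(np.uint8))
for i in range(1,n):
    if s[i,4]>300: print(s[i],wray(p,o,s[i,:2]+s[i,2:4]/2,69).round(1))
E
```

```text
t: 36.95
eef_pos: [459.7, -5.9, 140.0]
ee_rot: [0.746, 0.666, -0.0, -0.0]
ft_force: [0.4, 0.8, 0.0]
gripper_width: 85.3
gripper_force: 0.0
turn rotvec/10deg [-0.001 -0.    -0.022]
after turn:
yaw -6.47 pos [459.7  -5.9 140. ] j6 -0.09 F [0.4 0.8 0. ] w 85.3
total [-0.     0.002  1.094] / 2 = [-0.     0.001  0.547]
[ 262  177   45   80 2991] [460.1  -5.   69. ]
```

Aligned with the cap. Descend, settle, then close gently.

```bash
python3 -m pendant '[{"x":0,"y":0,"z":0.5,"wx":0,"wy":0,"wz":-0.02,"hand":1},{"x":0,"y":0,"z":0.4,"wx":0,"wy":0,"wz":0,"hand":1},{"x":0,"y":0,"z":0.19,"wx":0,"wy":0,"wz":0,"hand":1},{"x":0,"y":0,"z":0,"wx":0,"wy":0,"wz":0,"hand":1},{"x":0,"y":0,"z":0,"wx":0,"wy":0,"wz":0,"hand":0.2},{"x":0,"y":0,"z":0,"wx":0,"wy":0,"wz":0,"hand":0.1},{"x":0,"y":0,"z":0,"wx":0,"wy":0,"wz":0,"hand":0},{"x":0,"y":0,"z":0,"wx":0,"wy":0,"wz":0,"hand":-0.3},{"x":0,"y":0,"z":0,"wx":0,"wy":0,"wz":0,"hand":-0.3},{"x":0,"y":0,"z":0,"wx":0,"wy":0,"wz":0,"hand":-0.5},{"x":0,"y":0,"z":0,"wx":0,"wy":0,"wz":0,"hand":-0.5},{"x":0,"y":0,"z":0,"wx":0,"wy":0,"wz":0,"hand":-0.5},{"x":0,"y":0,"z":0,"wx":0,"wy":0,"wz":0,"hand":-0.5}]'
python3 -m pendant '[{"x":0,"y":0,"z":-0.1,"wx":0,"wy":0,"wz":0,"hand":-0.5},{"x":0,"y":0,"z":-0.8,"wx":0,"wy":0,"wz":0,"hand":-0.5},{"x":0,"y":0,"z":-0.7,"wx":0,"wy":0,"wz":0,"hand":-0.5},{"x":0,"y":0,"z":0,"wx":0,"wy":0,"wz":0,"hand":-0.5},{"x":0,"y":0,"z":0,"wx":0,"wy":0,"wz":0,"hand":-0.5}]'
python3 go.py 453.5 230.3 165 -6.25
```

```text
t: 38.62
eef_pos: [460.2, -6.0, 59.3]
ee_rot: [0.744, 0.668, 0.0, 0.0]
ft_force: [-1.8, 1.2, 7.8]
gripper_width: 27.6
gripper_force: 58.6
t: 39.25
eef_pos: [458.5, -5.6, 177.1]
ee_rot: [0.744, 0.668, -0.001, -0.001]
ft_force: [-0.5, 0.0, -2.8]
gripper_width: 27.5
gripper_force: 59.8
turn rotvec/10deg [-0.014 -0.001  0.012]
after turn:
yaw -6.13 pos [458.5  -5.6 177.1] j6 -0.09 F [-0.5  0.  -2.8] w 27.5
total [ 3.12  -0.408  0.162] / 5 = [ 0.624 -0.082  0.032]
```

```bash
python3 -m pendant '[{"x":0.624,"y":-0.082,"z":0,"wx":0,"wy":0,"wz":0.01,"hand":-0.5},{"x":0.624,"y":-0.082,"z":0,"wx":0,"wy":0,"wz":0,"hand":-0.5},{"x":0.624,"y":-0.082,"z":0,"wx":0,"wy":0,"wz":0,"hand":-0.5},{"x":0.624,"y":-0.082,"z":0,"wx":0,"wy":0,"wz":0,"hand":-0.5},{"x":0.624,"y":-0.082,"z":0,"wx":0,"wy":0,"wz":0,"hand":-0.5},{"x":0,"y":0,"z":0.1,"wx":0,"wy":0,"wz":0,"hand":-0.5},{"x":0,"y":0,"z":0.06,"wx":0,"wy":0,"wz":0,"hand":-0.5},{"x":0,"y":0,"z":0,"wx":0,"wy":0,"wz":0,"hand":-0.5},{"x":0,"y":0,"z":0,"wx":0,"wy":0,"wz":0,"hand":-0.5},{"x":0,"y":0,"z":0,"wx":0,"wy":0,"wz":0,"hand":-0.5}]'
python3 go.py 453.5 230.3 165 -6.25
python3 - <<'E'
from h import *
o=sensors.get_obs();p=snap('wrist');m=masks(p['color'])['red'];M=R.from_quat(o['ee_rot']).as_matrix()
n,l,s,ce=cv2.connectedComponentsWithStats(m.astype(np.uint8))
for i in range(1,n):
    if s[i,4]>300: print(s[i],wray(p,o,ce[i],94).round(1)[:2],[(M.T@(wray(p,o,(u,v),o['eef_pos'][2]+10.4)-o['eef_pos'])).round(1)[:2] for u in (s[i,0],s[i,0]+s[i,2]) for v in (s[i,1],s[i,1]+s[i,3])])
E
```

```text
t: 40.5
eef_pos: [454.8, 229.5, 166.7]
ee_rot: [0.745, 0.667, 0.0, 0.0]
ft_force: [0.4, 0.1, -2.9]
gripper_width: 27.5
gripper_force: 59.8
turn rotvec/10deg [ 0.003 -0.001 -0.005]
after turn:
yaw -6.3 pos [454.8 229.5 166.7] j6 0.41 F [ 0.4  0.1 -2.9] w 27.5
total [ 0.009 -0.019  0.022] / 1 = [ 0.009 -0.019  0.022]
[259 156  54  19 959] [460.4 267.8] [array([ 55.7, -10.6]), array([ 47.2, -10.7]), array([55.7, 12.8]), array([47.2, 13. ])]
[ 252  213   68  107 5605] [451.4 192.1] [array([ 29.7, -14.3]), array([-29.5, -16.7]), array([29.7, 16.6]), array([-29.6,  19.2])]
```

```bash
python3 -m pendant '[{"x":0.009,"y":-0.02,"z":0.1,"wx":0,"wy":0,"wz":0,"hand":-0.5},{"x":0,"y":0,"z":0.1,"wx":0,"wy":0,"wz":0,"hand":-0.5},{"x":0,"y":0,"z":0.1,"wx":0,"wy":0,"wz":0,"hand":-0.5},{"x":0,"y":0,"z":0.1,"wx":0,"wy":0,"wz":0,"hand":-0.5},{"x":0,"y":0,"z":0.1,"wx":0,"wy":0,"wz":0,"hand":-0.5},{"x":0,"y":0,"z":0,"wx":0,"wy":0,"wz":0,"hand":-0.5}]'
python3 -m pendant '[{"x":0,"y":0,"z":0.1,"wx":0,"wy":0,"wz":0,"hand":-0.5},{"x":0,"y":0,"z":0.1,"wx":0,"wy":0,"wz":0,"hand":-0.5},{"x":0,"y":0,"z":0.1,"wx":0,"wy":0,"wz":0,"hand":-0.5},{"x":0,"y":0,"z":0.1,"wx":0,"wy":0,"wz":0,"hand":-0.5},{"x":0,"y":0,"z":0,"wx":0,"wy":0,"wz":0,"hand":-0.5},{"x":0,"y":0,"z":0,"wx":0,"wy":0,"wz":0,"hand":-0.5}]'
```

```text
t: 41.3
eef_pos: [452.3, 230.7, 127.8]
ee_rot: [0.744, 0.668, -0.001, -0.0]
ft_force: [-0.1, 0.3, -3.4]
gripper_width: 27.8
gripper_force: 59.8
t: 42.05
eef_pos: [453.3, 230.7, 98.1]
ee_rot: [0.744, 0.668, 0.0, 0.0]
ft_force: [2.8, 0.8, -8.7]
gripper_width: 27.5
gripper_force: 59.7
```

```bash
python3 -m pendant '[{"x":0,"y":0,"z":0.08,"wx":0,"wy":0,"wz":0,"hand":-0.5},{"x":0,"y":0,"z":0.08,"wx":0,"wy":0,"wz":0,"hand":-0.5},{"x":0,"y":0,"z":0.07,"wx":0,"wy":0,"wz":0,"hand":-0.5},{"x":0,"y":0,"z":0,"wx":0,"wy":0,"wz":0,"hand":-0.5},{"x":0,"y":0,"z":0,"wx":0,"wy":0,"wz":0,"hand":-0.5}]'
python3 -m pendant '[{"x":0,"y":0,"z":0.04,"wx":0,"wy":0,"wz":0,"hand":-0.5},{"x":0,"y":0,"z":0.04,"wx":0,"wy":0,"wz":0,"hand":-0.5},{"x":0,"y":0,"z":0,"wx":0,"wy":0,"wz":0,"hand":-0.5},{"x":0,"y":0,"z":0,"wx":0,"wy":0,"wz":0,"hand":-0.5}]'
```

```text
t: 42.68
eef_pos: [454.0, 231.2, 81.9]
ee_rot: [0.745, 0.668, 0.001, 0.0]
ft_force: [4.2, 0.9, -3.2]
gripper_width: 27.5
gripper_force: 61.8
t: 43.18
eef_pos: [453.5, 231.1, 75.9]
ee_rot: [0.744, 0.668, 0.001, 0.0]
ft_force: [2.6, -0.2, 1.0]
gripper_width: 27.3
gripper_force: 63.4
```

```bash
python3 -m pendant '[{"x":0,"y":0,"z":0.03,"wx":0,"wy":0,"wz":0,"hand":-0.5},{"x":0,"y":0,"z":0.03,"wx":0,"wy":0,"wz":0,"hand":-0.5},{"x":0,"y":0,"z":0.02,"wx":0,"wy":0,"wz":0,"hand":-0.5},{"x":0,"y":0,"z":0,"wx":0,"wy":0,"wz":0,"hand":-0.5}]'
```

```text
t: 43.68
eef_pos: [453.8, 230.8, 74.0]
ee_rot: [0.744, 0.668, -0.0, 0.001]
ft_force: [-6.9, -4.7, 28.2]
gripper_width: 27.4
gripper_force: 72.1
```

```bash
python3 -m pendant '[{"x":0,"y":0,"z":-0.05,"wx":0,"wy":0,"wz":0,"hand":-0.5},{"x":0,"y":0,"z":0,"wx":0,"wy":0,"wz":0,"hand":0.1},{"x":0,"y":0,"z":0,"wx":0,"wy":0,"wz":0,"hand":0.1},{"x":0,"y":0,"z":0,"wx":0,"wy":0,"wz":0,"hand":0.1},{"x":0,"y":0,"z":0,"wx":0,"wy":0,"wz":0,"hand":0.1},{"x":0,"y":0,"z":-0.5,"wx":0,"wy":0,"wz":0,"hand":0.1},{"x":0,"y":0,"z":-0.8,"wx":0,"wy":0,"wz":0,"hand":0.1},{"x":0,"y":0,"z":-0.6,"wx":0,"wy":0,"wz":0,"hand":1},{"x":0,"y":0,"z":0,"wx":0,"wy":0,"wz":1,"hand":1},{"x":0,"y":0,"z":0,"wx":0,"wy":0,"wz":1,"hand":1},{"x":0,"y":0,"z":0,"wx":0,"wy":0,"wz":1,"hand":1},{"x":0,"y":0,"z":0,"wx":0,"wy":0,"wz":1,"hand":1},{"x":0,"y":0,"z":0,"wx":0,"wy":0,"wz":1,"hand":1},{"x":0,"y":0,"z":0,"wx":0,"wy":0,"wz":1,"hand":1},{"x":0,"y":0,"z":0,"wx":0,"wy":0,"wz":1,"hand":1},{"x":0,"y":0,"z":0,"wx":0,"wy":0,"wz":1,"hand":1},{"x":0,"y":0,"z":0,"wx":0,"wy":0,"wz":0.05,"hand":1},{"x":0,"y":0,"z":0,"wx":0,"wy":0,"wz":0,"hand":1}]'
python3 go.py 615 -295 200 93.2
```

```text
t: 45.92
eef_pos: [452.9, 230.9, 215.7]
ee_rot: [1.0, 0.03, -0.0, 0.0]
ft_force: [-0.8, 0.4, -0.1]
gripper_width: 85.7
gripper_force: 0.0
turn rotvec/10deg [0.    0.002 0.02 ]
after turn:
yaw -86.6 pos [452.9 230.9 215.7] j6 1.81 F [-0.8  0.4 -0.1] w 85.7
total [1.766 7.122 0.209] / 10 = [0.177 0.712 0.021]
```

```bash
python3 -m pendant '[{"x":0,"y":0,"z":0,"wx":0,"wy":0,"wz":0.02,"hand":1},{"x":0.177,"y":0.712,"z":0.02,"wx":0,"wy":0,"wz":0,"hand":1},{"x":0.177,"y":0.712,"z":0.02,"wx":0,"wy":0,"wz":0,"hand":1},{"x":0.177,"y":0.712,"z":0.02,"wx":0,"wy":0,"wz":0,"hand":1},{"x":0.177,"y":0.712,"z":0.02,"wx":0,"wy":0,"wz":0,"hand":1},{"x":0.177,"y":0.712,"z":0.02,"wx":0,"wy":0,"wz":0,"hand":1},{"x":0.177,"y":0.712,"z":0.02,"wx":0,"wy":0,"wz":0,"hand":1},{"x":0.177,"y":0.712,"z":0.02,"wx":0,"wy":0,"wz":0,"hand":1},{"x":0.177,"y":0.712,"z":0.02,"wx":0,"wy":0,"wz":0,"hand":1},{"x":0.177,"y":0.712,"z":0.02,"wx":0,"wy":0,"wz":0,"hand":1},{"x":0.177,"y":0.712,"z":0.02,"wx":0,"wy":0,"wz":0,"hand":1},{"x":0,"y":0,"z":0,"wx":0,"wy":0,"wz":0,"hand":1},{"x":0,"y":0,"z":0,"wx":0,"wy":0,"wz":0,"hand":1},{"x":0,"y":0,"z":0,"wx":0,"wy":0,"wz":0,"hand":1}]'
python3 - <<'E'
from h import *
o=sensors.get_obs();p=snap('wrist');m=masks(p['color'])['blue']
n,l,s,ce=cv2.connectedComponentsWithStats(m.astype(np.uint8))
for i in range(1,n):
    w=wray(p,o,ce[i],95)
    if s[i,4]>200 and abs(w[1]+298)<40: print(s[i],w.round(1)[:2])
E
python3 go.py 615 -295.5 74 93.2
```

```text
t: 47.68
eef_pos: [614.1, -293.7, 201.0]
ee_rot: [1.0, 0.028, -0.0, -0.0]
ft_force: [-0.1, -0.9, 1.1]
gripper_width: 85.5
gripper_force: 0.0
[ 254  186   72   36 2162] [ 617.2 -298.4]
turn rotvec/10deg [-0.001 -0.    -0.002]
after turn:
yaw -86.82 pos [ 614.2 -293.6  201.2] j6 0.94 F [0.2 0.2 0.2] w 85.4
total [0.009 0.025 1.696] / 3 = [0.003 0.008 0.565]
```

```bash
python3 -m pendant '[{"x":0.01,"y":0.027,"z":0.5,"wx":0,"wy":0,"wz":0,"hand":1},{"x":0,"y":0,"z":0.5,"wx":0,"wy":0,"wz":0,"hand":1},{"x":0,"y":0,"z":0.4,"wx":0,"wy":0,"wz":0,"hand":1},{"x":0,"y":0,"z":0.3,"wx":0,"wy":0,"wz":0,"hand":1},{"x":0,"y":0,"z":0,"wx":0,"wy":0,"wz":0,"hand":1},{"x":0,"y":0,"z":0,"wx":0,"wy":0,"wz":0,"hand":1},{"x":0,"y":0,"z":0,"wx":0,"wy":0,"wz":0,"hand":0},{"x":0,"y":0,"z":0,"wx":0,"wy":0,"wz":0,"hand":0},{"x":0,"y":0,"z":0,"wx":0,"wy":0,"wz":0,"hand":-0.3},{"x":0,"y":0,"z":0,"wx":0,"wy":0,"wz":0,"hand":-0.3},{"x":0,"y":0,"z":0,"wx":0,"wy":0,"wz":0,"hand":-0.3},{"x":0,"y":0,"z":0,"wx":0,"wy":0,"wz":0,"hand":-0.3}]'
python3 -m pendant '[{"x":0,"y":0,"z":-0.2,"wx":0,"wy":0,"wz":0,"hand":-0.3},{"x":0,"y":0,"z":-0.3,"wx":0,"wy":0,"wz":0,"hand":-0.3},{"x":0,"y":0,"z":-0.4,"wx":0,"wy":0,"wz":0,"hand":-0.3},{"x":0,"y":0,"z":-0.5,"wx":0,"wy":0,"wz":0,"hand":-0.3},{"x":0,"y":0,"z":-0.2,"wx":0,"wy":0,"wz":0.95,"hand":-0.3},{"x":0,"y":0,"z":0,"wx":0,"wy":0,"wz":0,"hand":-0.3},{"x":0,"y":0,"z":0,"wx":0,"wy":0,"wz":0,"hand":-0.3}]'
python3 go.py 460 -6 190 83.75
```

```text
t: 49.22
eef_pos: [616.5, -298.0, 75.8]
ee_rot: [1.0, 0.027, 0.002, 0.001]
ft_force: [0.0, 0.7, 5.9]
gripper_width: 57.8
gripper_force: 65.2
t: 50.1
eef_pos: [614.1, -296.6, 191.7]
ee_rot: [0.998, -0.055, -0.001, -0.001]
ft_force: [-0.9, -0.1, -3.3]
gripper_width: 57.5
gripper_force: 64.8
turn rotvec/10deg [-0.008  0.016 -0.006]
after turn:
yaw -96.31 pos [ 614.1 -296.6  191.7] j6 1.1 F [-0.9 -0.1 -3.3] w 57.5
total [-2.464 -3.628  0.023] / 6 = [-0.411 -0.605  0.004]
```

```bash
python3 -m pendant '[{"x":-0.411,"y":-0.605,"z":0,"wx":0,"wy":0,"wz":0,"hand":-0.3},{"x":-0.411,"y":-0.605,"z":0,"wx":0,"wy":0,"wz":0,"hand":-0.3},{"x":-0.411,"y":-0.605,"z":0,"wx":0,"wy":0,"wz":0,"hand":-0.3},{"x":-0.411,"y":-0.605,"z":0,"wx":0,"wy":0,"wz":0,"hand":-0.3},{"x":-0.411,"y":-0.605,"z":0,"wx":0,"wy":0,"wz":0,"hand":-0.3},{"x":-0.411,"y":-0.605,"z":0,"wx":0,"wy":0,"wz":0,"hand":-0.3},{"x":0,"y":0,"z":0.6,"wx":0,"wy":0,"wz":0,"hand":-0.3},{"x":0,"y":0,"z":0.6,"wx":0,"wy":0,"wz":0,"hand":-0.3},{"x":0,"y":0,"z":0.4,"wx":0,"wy":0,"wz":0,"hand":-0.3},{"x":0,"y":0,"z":0.15,"wx":0,"wy":0,"wz":0,"hand":-0.3},{"x":0,"y":0,"z":0,"wx":0,"wy":0,"wz":0,"hand":-0.3},{"x":0,"y":0,"z":0,"wx":0,"wy":0,"wz":0,"hand":-0.3}]'
python3 -m pendant '[{"x":0,"y":0,"z":0.05,"wx":0,"wy":0,"wz":0,"hand":-0.3},{"x":0,"y":0,"z":0.05,"wx":0,"wy":0,"wz":0,"hand":-0.3},{"x":0,"y":0,"z":0.04,"wx":0,"wy":0,"wz":0,"hand":-0.3},{"x":0,"y":0,"z":0,"wx":0,"wy":0,"wz":0,"hand":-0.3},{"x":0,"y":0,"z":0,"wx":0,"wy":0,"wz":0,"hand":-0.3}]'
```

```text
t: 51.6
eef_pos: [463.1, -6.3, 63.3]
ee_rot: [0.998, -0.056, 0.001, 0.0]
ft_force: [0.2, 1.0, -3.0]
gripper_width: 57.8
gripper_force: 65.1
t: 52.22
eef_pos: [461.7, -5.9, 51.5]
ee_rot: [0.998, -0.056, -0.0, 0.0]
ft_force: [0.1, 1.0, -2.4]
gripper_width: 58.2
gripper_force: 65.1
```

```bash
python3 -m pendant '[{"x":0,"y":0,"z":0.02,"wx":0,"wy":0,"wz":0,"hand":-0.3},{"x":0,"y":0,"z":0.02,"wx":0,"wy":0,"wz":0,"hand":-0.3},{"x":0,"y":0,"z":0,"wx":0,"wy":0,"wz":0,"hand":-0.3},{"x":0,"y":0,"z":0,"wx":0,"wy":0,"wz":0,"hand":-0.3}]'
```

```text
t: 52.72
eef_pos: [462.4, -6.0, 49.8]
ee_rot: [0.998, -0.056, 0.0, 0.0]
ft_force: [-2.6, 0.8, 5.5]
gripper_width: 57.8
gripper_force: 66.0
```

```bash
python3 -m pendant '[{"x":0,"y":0,"z":0,"wx":0,"wy":0,"wz":0,"hand":1},{"x":0,"y":0,"z":0,"wx":0,"wy":0,"wz":0,"hand":1},{"x":0,"y":0,"z":0,"wx":0,"wy":0,"wz":0,"hand":1},{"x":0,"y":0,"z":0,"wx":0,"wy":0,"wz":0,"hand":1},{"x":0,"y":0,"z":-0.4,"wx":0,"wy":0,"wz":0,"hand":1},{"x":0,"y":0,"z":-0.8,"wx":0,"wy":0,"wz":0,"hand":1},{"x":0,"y":0,"z":0,"wx":0,"wy":0,"wz":-1,"hand":1},{"x":0,"y":0,"z":0,"wx":0,"wy":0,"wz":-1,"hand":1},{"x":0,"y":0,"z":0,"wx":0,"wy":0,"wz":-1,"hand":1},{"x":0,"y":0,"z":0,"wx":0,"wy":0,"wz":-1,"hand":1},{"x":0,"y":0,"z":0,"wx":0,"wy":0,"wz":-1,"hand":1},{"x":0,"y":0,"z":0,"wx":0,"wy":0,"wz":-1,"hand":1},{"x":0,"y":0,"z":0,"wx":0,"wy":0,"wz":-1,"hand":1},{"x":0,"y":0,"z":0,"wx":0,"wy":0,"wz":-1,"hand":1},{"x":0,"y":0,"z":0,"wx":0,"wy":0,"wz":-1,"hand":1},{"x":0,"y":0,"z":0,"wx":0,"wy":0,"wz":0,"hand":1},{"x":0,"y":0,"z":0,"wx":0,"wy":0,"wz":0,"hand":1}]'
python3 go.py 461.7 -5.9 58.5 -6.25
python3 - <<'E'
from h import *
o=sensors.get_obs();p=snap('wrist');m=masks(p['color'])['blue']
n,l,s,ce=cv2.connectedComponentsWithStats(m.astype(np.uint8))
for i in range(1,n):
    if s[i,4]>300: print(s[i],wray(p,o,s[i,:2]+s[i,2:4]/2,69).round(1))
E
```

```text
t: 54.85
eef_pos: [461.7, -5.9, 138.5]
ee_rot: [0.746, 0.665, -0.0, -0.0]
ft_force: [-0.4, 1.2, -0.4]
gripper_width: 85.0
gripper_force: 0.0
turn rotvec/10deg [-0.001 -0.    -0.032]
after turn:
yaw -6.57 pos [461.7  -5.9 138.5] j6 -0.09 F [-0.4  1.2 -0.4] w 85.0
total [0.    0.    1.067] / 2 = [0.    0.    0.533]
[532   9  28  27 420] [704.  141.8  69. ]
[ 263  179   45   79 2950] [462.8  -5.7  69. ]
```

```bash
python3 -m pendant '[{"x":0,"y":0,"z":0.5,"wx":0,"wy":0,"wz":-0.03,"hand":1},{"x":0,"y":0,"z":0.4,"wx":0,"wy":0,"wz":0,"hand":1},{"x":0,"y":0,"z":0.17,"wx":0,"wy":0,"wz":0,"hand":1},{"x":0,"y":0,"z":0,"wx":0,"wy":0,"wz":0,"hand":1},{"x":0,"y":0,"z":0,"wx":0,"wy":0,"wz":0,"hand":0.2},{"x":0,"y":0,"z":0,"wx":0,"wy":0,"wz":0,"hand":0.1},{"x":0,"y":0,"z":0,"wx":0,"wy":0,"wz":0,"hand":0},{"x":0,"y":0,"z":0,"wx":0,"wy":0,"wz":0,"hand":-0.3},{"x":0,"y":0,"z":0,"wx":0,"wy":0,"wz":0,"hand":-0.3},{"x":0,"y":0,"z":0,"wx":0,"wy":0,"wz":0,"hand":-0.5},{"x":0,"y":0,"z":0,"wx":0,"wy":0,"wz":0,"hand":-0.5},{"x":0,"y":0,"z":0,"wx":0,"wy":0,"wz":0,"hand":-0.5},{"x":0,"y":0,"z":0,"wx":0,"wy":0,"wz":0,"hand":-0.5}]'
python3 -m pendant '[{"x":0,"y":0,"z":-0.1,"wx":0,"wy":0,"wz":0,"hand":-0.5},{"x":0,"y":0,"z":-0.8,"wx":0,"wy":0,"wz":0,"hand":-0.5},{"x":0,"y":0,"z":-0.7,"wx":0,"wy":0,"wz":0,"hand":-0.5},{"x":0,"y":0,"z":0,"wx":0,"wy":0,"wz":0,"hand":-0.5},{"x":0,"y":0,"z":0,"wx":0,"wy":0,"wz":0,"hand":-0.5}]'
python3 go.py 523.2 222.8 165 -6.25
```

```text
t: 56.52
eef_pos: [462.3, -6.0, 59.3]
ee_rot: [0.744, 0.668, 0.0, 0.0]
ft_force: [-1.7, 0.6, 7.9]
gripper_width: 27.8
gripper_force: 58.6
t: 57.15
eef_pos: [460.5, -5.7, 177.1]
ee_rot: [0.744, 0.668, -0.001, -0.001]
ft_force: [-0.3, -0.1, -3.1]
gripper_width: 27.4
gripper_force: 59.6
turn rotvec/10deg [-0.013 -0.001  0.012]
after turn:
yaw -6.13 pos [460.5  -5.7 177.1] j6 -0.09 F [-0.3 -0.1 -3.1] w 27.4
total [3.12  0.499 0.162] / 5 = [0.624 0.1   0.032]
```

```bash
python3 -m pendant '[{"x":0.624,"y":0.1,"z":0,"wx":0,"wy":0,"wz":0.01,"hand":-0.5},{"x":0.624,"y":0.1,"z":0,"wx":0,"wy":0,"wz":0,"hand":-0.5},{"x":0.624,"y":0.1,"z":0,"wx":0,"wy":0,"wz":0,"hand":-0.5},{"x":0.624,"y":0.1,"z":0,"wx":0,"wy":0,"wz":0,"hand":-0.5},{"x":0.624,"y":0.1,"z":0,"wx":0,"wy":0,"wz":0,"hand":-0.5},{"x":0,"y":0,"z":0.1,"wx":0,"wy":0,"wz":0,"hand":-0.5},{"x":0,"y":0,"z":0.06,"wx":0,"wy":0,"wz":0,"hand":-0.5},{"x":0,"y":0,"z":0,"wx":0,"wy":0,"wz":0,"hand":-0.5},{"x":0,"y":0,"z":0,"wx":0,"wy":0,"wz":0,"hand":-0.5},{"x":0,"y":0,"z":0,"wx":0,"wy":0,"wz":0,"hand":-0.5}]'
python3 go.py 523.2 222.8 165 -6.25
python3 - <<'E'
from h import *
o=sensors.get_obs();p=snap('wrist');m=masks(p['color'])['blue'];M=R.from_quat(o['ee_rot']).as_matrix()
n,l,s,ce=cv2.connectedComponentsWithStats(m.astype(np.uint8))
for i in range(1,n):
    if s[i,4]>300: print(s[i],wray(p,o,ce[i],94).round(1)[:2],[(M.T@(wray(p,o,(u,v),o['eef_pos'][2]+10.4)-o['eef_pos'])).round(1)[:2] for u in (s[i,0],s[i,0]+s[i,2]) for v in (s[i,1],s[i,1]+s[i,3])])
E
```

```text
t: 58.4
eef_pos: [524.6, 222.0, 166.8]
ee_rot: [0.745, 0.667, 0.0, 0.0]
ft_force: [-0.3, 0.1, -2.3]
gripper_width: 27.4
gripper_force: 59.7
turn rotvec/10deg [ 0.004 -0.001 -0.004]
after turn:
yaw -6.29 pos [524.6 222.  166.8] j6 0.36 F [-0.3  0.1 -2.3] w 27.4
total [ 0.009 -0.02   0.023] / 1 = [ 0.009 -0.02   0.023]
[259 157  54  18 957] [529.6 259.7] [array([ 55.2, -10.6]), array([ 47.2, -10.7]), array([55.2, 12.8]), array([47.2, 13. ])]
[ 252  213   67  107 5440] [521.2 185.1] [array([ 29.7, -14.3]), array([-29.5, -16.7]), array([29.7, 16.1]), array([-29.6,  18.6])]
[ 471  233   89   69 1377] [722.3 157.2] [array([18.6, 97.7]), array([-24.9, 109.1]), array([ 16.2, 171.7]), array([-37.4, 196.8])]
```

Same picture as red had before its descent, so I make the same corrections and descent.

```bash
python3 -m pendant '[{"x":0.009,"y":-0.02,"z":0.1,"wx":0,"wy":0,"wz":0,"hand":-0.5},{"x":0,"y":0,"z":0.1,"wx":0,"wy":0,"wz":0,"hand":-0.5},{"x":0,"y":0,"z":0.1,"wx":0,"wy":0,"wz":0,"hand":-0.5},{"x":0,"y":0,"z":0.1,"wx":0,"wy":0,"wz":0,"hand":-0.5},{"x":0,"y":0,"z":0.1,"wx":0,"wy":0,"wz":0,"hand":-0.5},{"x":0,"y":0,"z":0,"wx":0,"wy":0,"wz":0,"hand":-0.5}]'
python3 -m pendant '[{"x":0,"y":0,"z":0.1,"wx":0,"wy":0,"wz":0,"hand":-0.5},{"x":0,"y":0,"z":0.1,"wx":0,"wy":0,"wz":0,"hand":-0.5},{"x":0,"y":0,"z":0.1,"wx":0,"wy":0,"wz":0,"hand":-0.5},{"x":0,"y":0,"z":0.1,"wx":0,"wy":0,"wz":0,"hand":-0.5},{"x":0,"y":0,"z":0,"wx":0,"wy":0,"wz":0,"hand":-0.5},{"x":0,"y":0,"z":0,"wx":0,"wy":0,"wz":0,"hand":-0.5}]'
```

```text
t: 59.2
eef_pos: [522.2, 223.3, 127.8]
ee_rot: [0.744, 0.668, -0.001, -0.0]
ft_force: [-0.3, 0.5, -1.6]
gripper_width: 27.3
gripper_force: 59.7
t: 59.95
eef_pos: [523.2, 223.2, 98.0]
ee_rot: [0.744, 0.668, 0.0, 0.0]
ft_force: [2.9, -0.0, -7.8]
gripper_width: 27.4
gripper_force: 59.6
```

```bash
python3 -m pendant '[{"x":0,"y":0,"z":0.08,"wx":0,"wy":0,"wz":0,"hand":-0.5},{"x":0,"y":0,"z":0.08,"wx":0,"wy":0,"wz":0,"hand":-0.5},{"x":0,"y":0,"z":0.07,"wx":0,"wy":0,"wz":0,"hand":-0.5},{"x":0,"y":0,"z":0,"wx":0,"wy":0,"wz":0,"hand":-0.5},{"x":0,"y":0,"z":0,"wx":0,"wy":0,"wz":0,"hand":-0.5}]'
python3 -m pendant '[{"x":0,"y":0,"z":0.04,"wx":0,"wy":0,"wz":0,"hand":-0.5},{"x":0,"y":0,"z":0.04,"wx":0,"wy":0,"wz":0,"hand":-0.5},{"x":0,"y":0,"z":0,"wx":0,"wy":0,"wz":0,"hand":-0.5},{"x":0,"y":0,"z":0,"wx":0,"wy":0,"wz":0,"hand":-0.5}]'
```

```text
t: 60.58
eef_pos: [524.0, 223.5, 82.2]
ee_rot: [0.745, 0.668, 0.001, 0.001]
ft_force: [3.3, -0.6, -0.1]
gripper_width: 27.3
gripper_force: 62.6
t: 61.08
eef_pos: [523.5, 223.5, 75.9]
ee_rot: [0.744, 0.668, 0.0, 0.0]
ft_force: [2.9, -1.3, 2.2]
gripper_width: 27.5
gripper_force: 63.9
```

```bash
python3 -m pendant '[{"x":0,"y":0,"z":0.03,"wx":0,"wy":0,"wz":0,"hand":-0.5},{"x":0,"y":0,"z":0.03,"wx":0,"wy":0,"wz":0,"hand":-0.5},{"x":0,"y":0,"z":0.02,"wx":0,"wy":0,"wz":0,"hand":-0.5},{"x":0,"y":0,"z":0,"wx":0,"wy":0,"wz":0,"hand":-0.5}]'
python3 -m pendant '[{"x":0,"y":0,"z":-0.05,"wx":0,"wy":0,"wz":0,"hand":-0.5},{"x":0,"y":0,"z":0,"wx":0,"wy":0,"wz":0,"hand":0.05},{"x":0,"y":0,"z":0,"wx":0,"wy":0,"wz":0,"hand":0.05},{"x":0,"y":0,"z":0,"wx":0,"wy":0,"wz":0,"hand":0.05},{"x":0,"y":0,"z":0,"wx":0,"wy":0,"wz":0,"hand":0.05},{"x":0,"y":0,"z":-0.5,"wx":0,"wy":0,"wz":0,"hand":0.05},{"x":0,"y":0,"z":-0.8,"wx":0,"wy":0,"wz":0,"hand":0.05},{"x":0,"y":0,"z":-0.6,"wx":0,"wy":0,"wz":0,"hand":0.05},{"x":0,"y":0,"z":0,"wx":0,"wy":0,"wz":0,"hand":-1},{"x":0,"y":0,"z":0,"wx":0,"wy":0,"wz":0,"hand":-1},{"x":0,"y":0,"z":0,"wx":0,"wy":0,"wz":0,"hand":-1}]'
python3 - <<'E'
from h import *
o=sensors.get_obs();p=snap('wrist')
q=snap('top')
a=cv2.resize(snap('side')['color'][255:375,190:370,::-1],(480,320),interpolation=cv2.INTER_CUBIC)
b=cv2.resize(p['color'][100:300,50:350,::-1],(480,280))
c=cv2.resize(q['color'][150:210,210:300,::-1],(320,213))
z=np.zeros((387,320,3),np.uint8)
cv2.imwrite('pics/c10.png',np.hstack([np.vstack([a,b]),np.vstack([c,z])]))
for t in ['red','blue','yellow','green']:
    print(t,[(np.round(d['position']).tolist(),round(d['conf'],2)) for d in nets.spot_point(p,'toggle_%s_tip'%t)[:2]])
E
python3 go.py 560 55 180 90
```

```text
t: 61.58
eef_pos: [523.9, 223.0, 74.1]
ee_rot: [0.744, 0.668, 0.0, 0.001]
ft_force: [-7.0, -5.3, 25.9]
gripper_width: 27.5
gripper_force: 72.0
t: 62.95
eef_pos: [521.5, 223.1, 213.5]
ee_rot: [0.744, 0.668, -0.002, -0.001]
ft_force: [0.2, 0.1, -0.2]
gripper_width: -0.1
gripper_force: 0.0
red []
blue [([453.0, 235.0, 19.0], 0.19)]
yellow [([457.0, 233.0, 18.0], 0.7), ([595.0, 214.0, 19.0], 0.31)]
green []
turn rotvec/10deg [-2.000e-03  5.000e-03  8.377e+00]
after turn:
yaw -6.23 pos [522.8 223.4 215.4] j6 0.36 F [ 0.7 -1.   0.7] w 0.3
total [0.496 2.245 0.471] / 4 = [0.124 0.561 0.118]
```

View pics/c10.png

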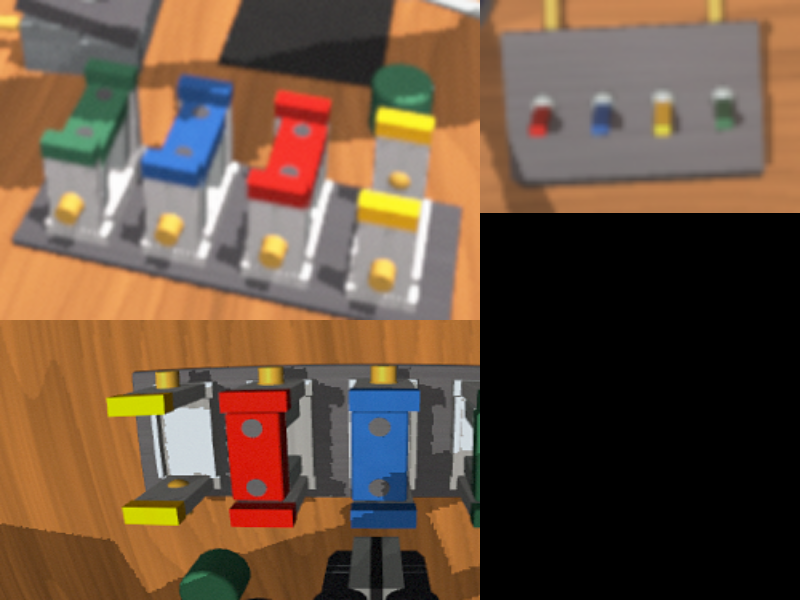

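All three caps are home: in the side crop and the wrist crop their tops sit below the wall tops, and yellow is empty. The top crop shows the toggles red, blue, yellow and green all off, leaning towards the robot. Now the toggles, with the fingers shut.

```bash
python3 -m pendant '[{"x":0,"y":0,"z":0,"wx":0,"wy":0,"wz":-0.62,"hand":-1},{"x":0,"y":0,"z":0,"wx":0,"wy":0,"wz":0,"hand":-1},{"x":0,"y":0,"z":0,"wx":0,"wy":0,"wz":0,"hand":-1}]'
python3 go.py 570 55 107 0
```

```text
t: 63.68
eef_pos: [522.9, 223.5, 215.8]
ee_rot: [0.708, 0.706, -0.0, 0.0]
ft_force: [0.2, 0.5, -0.8]
gripper_width: -0.2
gripper_force: 0.0
turn rotvec/10deg [-0.     0.    -0.011]
after turn:
yaw -0.11 pos [522.9 223.5 215.8] j6 0.25 F [ 0.2  0.5 -0.8] w -0.2
total [-2.246  0.628  1.451] / 4 = [-0.562  0.157  0.363]
```

```bash
python3 -m pendant '[{"x":-0.562,"y":0.157,"z":0,"wx":0,"wy":0,"wz":0,"hand":-1},{"x":-0.562,"y":0.157,"z":0,"wx":0,"wy":0,"wz":0,"hand":-1},{"x":-0.562,"y":0.157,"z":0,"wx":0,"wy":0,"wz":0,"hand":-1},{"x":-0.562,"y":0.157,"z":0,"wx":0,"wy":0,"wz":0,"hand":-1},{"x":0,"y":0,"z":0.5,"wx":0,"wy":0,"wz":0,"hand":-1},{"x":0,"y":0,"z":0.5,"wx":0,"wy":0,"wz":0,"hand":-1},{"x":0,"y":0,"z":0.45,"wx":0,"wy":0,"wz":0,"hand":-1},{"x":0,"y":0,"z":0,"wx":0,"wy":0,"wz":0,"hand":-1},{"x":0,"y":0,"z":0,"wx":0,"wy":0,"wz":0,"hand":-1}]'
python3 go.py 628 55 107 0
python3 - <<'E'
from h import *
for c in ('wrist','top'):
  p=snap(c)
  for t in ['red','blue','yellow','green']:
    print(t,[(np.round(d['position']).tolist(),round(d['conf'],2)) for d in nets.spot_point(p,'toggle_%s_tip'%t)[:2]])
E
```

```text
t: 64.8
eef_pos: [571.0, 54.8, 108.4]
ee_rot: [0.707, 0.707, 0.001, 0.001]
ft_force: [0.8, -0.1, 0.8]
gripper_width: -0.0
gripper_force: 0.0
turn rotvec/10deg [ 0.012  0.001 -0.005]
after turn:
yaw -0.05 pos [571.   54.8 108.4] j6 -0.05 F [ 0.8 -0.1  0.8] w -0.0
total [0.002 0.76  0.019] / 1 = [0.002 0.76  0.019]
red [([613.0, 53.0, 105.0], 0.56)]
blue []
yellow []
green []
red []
blue [([612.0, 13.0, 106.0], 0.56), ([620.0, -68.0, 108.0], 0.38)]
yellow [([616.0, -28.0, 108.0], 0.41)]
green [([619.0, -67.0, 109.0], 0.52)]
```

Push red in small steps.

```bash
python3 -m pendant '[{"x":0,"y":0.2,"z":0,"wx":0,"wy":0,"wz":0,"hand":-1},{"x":0,"y":0.15,"z":0,"wx":0,"wy":0,"wz":0,"hand":-1},{"x":0,"y":0.15,"z":0,"wx":0,"wy":0,"wz":0,"hand":-1},{"x":0,"y":0.13,"z":0,"wx":0,"wy":0,"wz":0,"hand":-1},{"x":0,"y":0,"z":0,"wx":0,"wy":0,"wz":0,"hand":-1},{"x":0,"y":0,"z":0,"wx":0,"wy":0,"wz":0,"hand":-1}]'
python3 -m pendant '[{"x":0,"y":0.06,"z":0,"wx":0,"wy":0,"wz":0,"hand":-1},{"x":0,"y":0.06,"z":0,"wx":0,"wy":0,"wz":0,"hand":-1},{"x":0,"y":0,"z":0,"wx":0,"wy":0,"wz":0,"hand":-1},{"x":0,"y":0,"z":0,"wx":0,"wy":0,"wz":0,"hand":-1}]'
```

```text
t: 66.05
eef_pos: [616.8, 54.9, 106.8]
ee_rot: [0.707, 0.707, -0.0, -0.0]
ft_force: [0.5, 0.8, 0.3]
gripper_width: -0.0
gripper_force: 0.0
t: 66.55
eef_pos: [626.1, 54.8, 107.0]
ee_rot: [0.707, 0.707, -0.0, -0.0]
ft_force: [-0.1, -0.2, 0.4]
gripper_width: 0.0
gripper_force: 0.0
```

```bash
python3 -m pendant '[{"x":0,"y":0.04,"z":0,"wx":0,"wy":0,"wz":0,"hand":-1},{"x":0,"y":0.04,"z":0,"wx":0,"wy":0,"wz":0,"hand":-1},{"x":0,"y":0,"z":0,"wx":0,"wy":0,"wz":0,"hand":-1}]'
python3 -m pendant '[{"x":0,"y":0.03,"z":0,"wx":0,"wy":0,"wz":0,"hand":-1},{"x":0,"y":0.03,"z":0,"wx":0,"wy":0,"wz":0,"hand":-1},{"x":0,"y":0,"z":0,"wx":0,"wy":0,"wz":0,"hand":-1}]'
python3 - <<'E'
from h import *
p=snap('wrist');o=sensors.get_obs()
for t in ['red','blue','yellow','green']:
    print(t,[(np.round(d['position']).tolist(),round(d['conf'],2)) for d in nets.spot_point(p,'toggle_%s_tip'%t)[:2]])
m=masks(p['color']);
for c in m:
    n,l,s,ce=cv2.connectedComponentsWithStats(m[c].astype(np.uint8))
    print(c,[(s[i].tolist()) for i in range(1,n) if s[i,4]>20])
E
```

```text
t: 66.92
eef_pos: [632.5, 54.8, 107.1]
ee_rot: [0.707, 0.707, 0.0, 0.0]
ft_force: [-0.1, -0.8, 0.5]
gripper_width: 0.2
gripper_force: 0.0
t: 67.3
eef_pos: [636.9, 54.8, 107.1]
ee_rot: [0.707, 0.707, 0.0, 0.0]
ft_force: [-0.2, 0.5, 0.7]
gripper_width: 0.2
gripper_force: 0.0
red [([615.0, 56.0, 109.0], 0.72), ([455.0, 235.0, 16.0], 0.35)]
blue [([596.0, 216.0, 15.0], 0.17)]
yellow []
green []
red [[0, 0, 33, 57, 1224], [241, 230, 54, 46, 911]]
blue [[56, 0, 58, 47, 1684], [392, 56, 119, 138, 6016]]
green [[159, 0, 76, 44, 2628], [0, 135, 45, 56, 1943]]
yellow [[203, 59, 6, 11, 31], [209, 59, 5, 12, 24], [109, 61, 5, 9, 28], [38, 66, 6, 10, 35]]
```

Run:
```python
from h import *
p=snap('wrist','w11.png');o=sensors.get_obs()
m=masks(p['color'])['red'];m[:200]=0;ys,xs=np.nonzero(m)
for sel in [xs.argmin(),xs.argmax(),ys.argmin(),ys.argmax()]:
    print((xs[sel],ys[sel]),wray(p,o,(xs[sel],ys[sel]),105).round(),wray(p,o,(xs[sel],ys[sel]),80).round())
```

```text
(np.int64(242), np.int64(255)) [615.  58. 105.] [611.  46.  80.]
(np.int64(295), np.int64(233)) [642.  70. 105.] [643.  60.  80.]
(np.int64(292), np.int64(231)) [641.  71. 105.] [641.  62.  80.]
(np.int64(251), np.int64(275)) [619.  46. 105.] [616.  32.  80.]
```

View pics/w11.png

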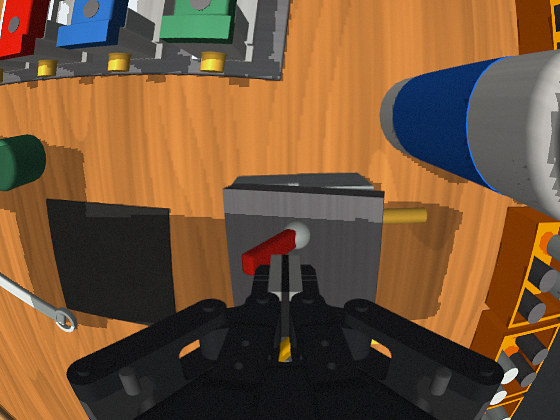

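The last wrist view shows the red lever still leaning, from its tip at (250,265) to its hinge at (298,235). The shut fingertips at (285,260) passed above it without contact, so they are really near TCP height. Backing off and going lower.

```bash
python3 -c "
from h import *;print(r.finger_overhang)"
python3 -m pendant '[{"x":0,"y":-0.6,"z":0,"wx":0,"wy":0,"wz":0,"hand":-1},{"x":0,"y":-0.3,"z":0,"wx":0,"wy":0,"wz":0,"hand":-1},{"x":-0.02,"y":0,"z":0.15,"wx":0,"wy":0,"wz":0,"hand":-1},{"x":0,"y":0,"z":0.15,"wx":0,"wy":0,"wz":0,"hand":-1},{"x":0,"y":0.2,"z":0,"wx":0,"wy":0,"wz":0,"hand":-1},{"x":0,"y":0.15,"z":0,"wx":0,"wy":0,"wz":0,"hand":-1},{"x":0,"y":0,"z":0,"wx":0,"wy":0,"wz":0,"hand":-1}]'
python3 -m pendant '[{"x":0,"y":0.1,"z":0,"wx":0,"wy":0,"wz":0,"hand":-1},{"x":0,"y":0.1,"z":0,"wx":0,"wy":0,"wz":0,"hand":-1}]'
python3 -m pendant '[{"x":0,"y":0.1,"z":0,"wx":0,"wy":0,"wz":0,"hand":-1},{"x":0,"y":0.05,"z":0,"wx":0,"wy":0,"wz":0,"hand":-1}]'
```

```text
22.0
t: 68.47
eef_pos: [596.9, 53.2, 84.4]
ee_rot: [0.707, 0.707, 0.0, 0.0]
ft_force: [0.3, -1.0, -0.1]
gripper_width: -0.0
gripper_force: 0.0
t: 68.72
eef_pos: [609.9, 53.4, 84.4]
ee_rot: [0.707, 0.707, -0.001, -0.001]
ft_force: [-2.4, 0.4, 1.6]
gripper_width: 0.1
gripper_force: 1.2
t: 68.97
eef_pos: [622.5, 53.3, 84.8]
ee_rot: [0.707, 0.707, 0.0, 0.0]
ft_force: [-0.6, 0.2, 0.9]
gripper_width: 0.0
gripper_force: 0.8
```

Now there is contact (Fx −2.4). On to the stop.

```bash
python3 -m pendant '[{"x":0,"y":0.06,"z":0,"wx":0,"wy":0,"wz":0,"hand":-1},{"x":0,"y":0.04,"z":0,"wx":0,"wy":0,"wz":0,"hand":-1},{"x":0,"y":0,"z":0,"wx":0,"wy":0,"wz":0,"hand":-1}]'
python3 -m pendant '[{"x":0,"y":0.04,"z":0,"wx":0,"wy":0,"wz":0,"hand":-1},{"x":0,"y":0.03,"z":0,"wx":0,"wy":0,"wz":0,"hand":-1},{"x":0,"y":0,"z":0,"wx":0,"wy":0,"wz":0,"hand":-1}]'
```

```text
t: 69.35
eef_pos: [626.4, 53.3, 84.3]
ee_rot: [0.707, 0.707, -0.003, -0.002]
ft_force: [-9.4, -0.1, 6.5]
gripper_width: -0.3
gripper_force: 4.8
t: 69.72
eef_pos: [626.9, 53.3, 84.4]
ee_rot: [0.707, 0.707, -0.007, -0.006]
ft_force: [-21.9, -1.4, 16.3]
gripper_width: -0.0
gripper_force: 11.4
```

```bash
python3 -m pendant '[{"x":0,"y":-0.4,"z":0,"wx":0,"wy":0,"wz":0,"hand":-1},{"x":0,"y":-0.4,"z":0,"wx":0,"wy":0,"wz":0,"hand":-1},{"x":-0.53,"y":0,"z":0,"wx":0,"wy":0,"wz":0,"hand":-1},{"x":0,"y":0,"z":0,"wx":0,"wy":0,"wz":0,"hand":-1},{"x":0,"y":0,"z":0,"wx":0,"wy":0,"wz":0,"hand":-1}]'
python3 go.py 622 13.3 84.4 0
python3 - <<'E'
from h import *
p=snap('wrist')
for t in ['red','blue','yellow','green']: print(t,[(np.round(d['position']).tolist(),round(d['conf'],2)) for d in nets.spot_point(p,'toggle_%s_tip'%t)[:2]])
E
```

```text
t: 70.35
eef_pos: [575.1, 13.6, 84.8]
ee_rot: [0.708, 0.707, 0.001, 0.0]
ft_force: [-0.2, -0.0, 0.3]
gripper_width: 0.1
gripper_force: 0.0
turn rotvec/10deg [ 0.007 -0.002 -0.007]
after turn:
yaw -0.07 pos [575.1  13.6  84.8] j6 -0.13 F [-0.2 -0.   0.3] w 0.1
total [-0.004  0.626  0.006] / 1 = [-0.004  0.626  0.006]
red [([643.0, 55.0, 111.0], 0.61), ([384.0, 102.0, 2.0], 0.45)]
blue [([616.0, 14.0, 105.0], 0.59)]
yellow [([612.0, -32.0, 108.0], 0.87)]
green []
```

Red is on (tip at x=643). Now blue.

```bash
python3 -m pendant '[{"x":0,"y":0.2,"z":0,"wx":0,"wy":0,"wz":0,"hand":-1},{"x":0,"y":0.12,"z":0,"wx":0,"wy":0,"wz":0,"hand":-1},{"x":0,"y":0.1,"z":0,"wx":0,"wy":0,"wz":0,"hand":-1},{"x":0,"y":0.1,"z":0,"wx":0,"wy":0,"wz":0,"hand":-1},{"x":0,"y":0.1,"z":0,"wx":0,"wy":0,"wz":0,"hand":-1},{"x":0,"y":0,"z":0,"wx":0,"wy":0,"wz":0,"hand":-1}]'
python3 -m pendant '[{"x":0,"y":0.06,"z":0,"wx":0,"wy":0,"wz":0,"hand":-1},{"x":0,"y":0.06,"z":0,"wx":0,"wy":0,"wz":0,"hand":-1},{"x":0,"y":0,"z":0,"wx":0,"wy":0,"wz":0,"hand":-1}]'
```

```text
t: 71.35
eef_pos: [622.0, 13.5, 84.6]
ee_rot: [0.707, 0.707, 0.001, 0.001]
ft_force: [-0.2, 0.3, 0.1]
gripper_width: -0.1
gripper_force: 0.0
t: 71.72
eef_pos: [627.4, 13.6, 84.4]
ee_rot: [0.707, 0.707, -0.002, -0.002]
ft_force: [-8.8, 0.9, 6.7]
gripper_width: 0.0
gripper_force: 4.3
```

```bash
python3 -m pendant '[{"x":0,"y":0.05,"z":0,"wx":0,"wy":0,"wz":0,"hand":-1},{"x":0,"y":0,"z":0,"wx":0,"wy":0,"wz":0,"hand":-1},{"x":0,"y":0,"z":0,"wx":0,"wy":0,"wz":0,"hand":-1}]'
python3 -m pendant '[{"x":0,"y":-0.4,"z":0,"wx":0,"wy":0,"wz":0,"hand":-1},{"x":0,"y":-0.4,"z":0,"wx":0,"wy":0,"wz":0,"hand":-1},{"x":-0.56,"y":0,"z":0,"wx":0,"wy":0,"wz":0,"hand":-1},{"x":-0.56,"y":0,"z":0,"wx":0,"wy":0,"wz":0,"hand":-1},{"x":0,"y":0,"z":0,"wx":0,"wy":0,"wz":0,"hand":-1},{"x":0,"y":0,"z":0,"wx":0,"wy":0,"wz":0,"hand":-1}]'
python3 - <<'E'
from h import *
for c in ('wrist','top'):
  p=snap(c)
  for t in ['red','blue','yellow','green']: print(c,t,[(np.round(d['position']).tolist(),round(d['conf'],2)) for d in nets.spot_point(p,'toggle_%s_tip'%t)[:2]])
E
```

```text
t: 72.1
eef_pos: [627.7, 13.6, 84.4]
ee_rot: [0.707, 0.707, -0.005, -0.005]
ft_force: [-17.0, -0.9, 12.7]
gripper_width: 0.3
gripper_force: 8.9
t: 72.85
eef_pos: [573.9, -70.3, 84.6]
ee_rot: [0.708, 0.707, 0.0, 0.0]
ft_force: [0.4, -0.9, -0.1]
gripper_width: 0.2
gripper_force: 0.0
wrist red [([643.0, 55.0, 114.0], 0.94)]
wrist blue [([642.0, 15.0, 110.0], 0.88)]
wrist yellow [([614.0, -30.0, 110.0], 0.73)]
wrist green [([620.0, -74.0, 106.0], 0.55)]
top red [([644.0, 56.0, 111.0], 0.56), ([598.0, 212.0, 20.0], 0.48)]
top blue [([492.0, 227.0, -2.0], 0.62)]
top yellow [([651.0, -8.0, 2.0], 0.3)]
top green [([593.0, 214.0, 20.0], 0.57)]
```

Blue is on and yellow is still off. Now green.

```bash
python3 -m pendant '[{"x":-0.01,"y":0.2,"z":0,"wx":0,"wy":0,"wz":0,"hand":-1},{"x":0,"y":0.12,"z":0,"wx":0,"wy":0,"wz":0,"hand":-1},{"x":0,"y":0.1,"z":0,"wx":0,"wy":0,"wz":0,"hand":-1},{"x":0,"y":0.1,"z":0,"wx":0,"wy":0,"wz":0,"hand":-1},{"x":0,"y":0.1,"z":0,"wx":0,"wy":0,"wz":0,"hand":-1},{"x":0,"y":0,"z":0,"wx":0,"wy":0,"wz":0,"hand":-1}]'
python3 -m pendant '[{"x":0,"y":0.07,"z":0,"wx":0,"wy":0,"wz":0,"hand":-1},{"x":0,"y":0.07,"z":0,"wx":0,"wy":0,"wz":0,"hand":-1},{"x":0,"y":0.03,"z":0,"wx":0,"wy":0,"wz":0,"hand":-1},{"x":0,"y":0,"z":0,"wx":0,"wy":0,"wz":0,"hand":-1}]'
```

```text
t: 74.1
eef_pos: [621.1, -71.2, 84.6]
ee_rot: [0.707, 0.707, 0.0, 0.001]
ft_force: [0.5, -0.4, -0.3]
gripper_width: -0.1
gripper_force: 0.0
t: 74.6
eef_pos: [629.7, -71.1, 84.5]
ee_rot: [0.707, 0.707, -0.003, -0.003]
ft_force: [-10.1, -0.0, 7.2]
gripper_width: -0.3
gripper_force: 5.6
```

```bash
python3 -m pendant '[{"x":0,"y":0.05,"z":0,"wx":0,"wy":0,"wz":0,"hand":-1},{"x":0,"y":0,"z":0,"wx":0,"wy":0,"wz":0,"hand":-1},{"x":0,"y":0,"z":0,"wx":0,"wy":0,"wz":0,"hand":-1}]'
python3 -m pendant '[{"x":0,"y":-0.5,"z":0,"wx":0,"wy":0,"wz":0,"hand":-1},{"x":0,"y":-0.5,"z":0,"wx":0,"wy":0,"wz":0,"hand":-1},{"x":0,"y":-0.5,"z":-0.4,"wx":0,"wy":0,"wz":0,"hand":-1},{"x":0,"y":0,"z":-0.7,"wx":0,"wy":0,"wz":0,"hand":-1},{"x":0,"y":0,"z":-0.7,"wx":0,"wy":0,"wz":0,"hand":-1},{"x":0,"y":0,"z":0,"wx":0,"wy":0,"wz":0,"hand":-1},{"x":0,"y":0,"z":0,"wx":0,"wy":0,"wz":0,"hand":-1}]'
python3 - <<'E'
from h import *
for c in ('side','wrist'):
  p=snap(c)
  for t in ['toggle_red_tip','toggle_blue_tip','toggle_yellow_tip','toggle_green_tip','cap_red','cap_blue','cap_green']: print(c,t,[(np.round(d['position']).tolist(),round(d['conf'],2)) for d in nets.spot_point(p,t)[:2]])
E
```

```text
t: 74.97
eef_pos: [630.1, -71.1, 84.5]
ee_rot: [0.707, 0.707, -0.005, -0.006]
ft_force: [-19.7, -0.7, 14.4]
gripper_width: -0.3
gripper_force: 10.2
t: 75.85
eef_pos: [524.3, -71.1, 219.6]
ee_rot: [0.707, 0.707, 0.0, 0.0]
ft_force: [-0.9, 0.2, -1.1]
gripper_width: 0.3
gripper_force: 0.0
side toggle_red_tip [([648.0, 56.0, 116.0], 0.57)]
side toggle_blue_tip [([644.0, 15.0, 116.0], 0.61)]
side toggle_yellow_tip [([619.0, -28.0, 109.0], 0.57), ([450.0, 230.0, 16.0], 0.49)]
side toggle_green_tip [([648.0, -72.0, 117.0], 0.57), ([457.0, -5.0, -2.0], 0.53)]
side cap_red [([450.0, 230.0, 14.0], 0.69), ([740.0, 134.0, 0.0], 0.58)]
side cap_blue [([631.0, -180.0, -1.0], 0.92), ([526.0, 227.0, 21.0], 0.77)]
side cap_green [([600.0, 214.0, 18.0], 0.66), ([618.0, -30.0, 108.0], 0.58)]
wrist toggle_red_tip [([380.0, 106.0, 1.0], 0.2)]
wrist toggle_blue_tip [([643.0, 16.0, 114.0], 0.89)]
wrist toggle_yellow_tip [([615.0, -30.0, 109.0], 0.85), ([741.0, 128.0, 5.0], 0.62)]
wrist toggle_green_tip [([647.0, -72.0, 118.0], 0.56)]
wrist cap_red []
wrist cap_blue [([629.0, -180.0, -3.0], 0.7), ([613.0, -28.0, 107.0], 0.4)]
wrist cap_green [([462.0, -9.0, -1.0], 0.21)]
```

All three toggles read on (red, blue and green), yellow is off, and the caps are at floor height in their saddles. Handing in.

```bash
python3 -c "
from plant import r
print(r.close_job())"
```

```text
the job is handed in; nothing more can be done
None
```

The red, blue and green caps are pressed home in their saddles with their toggles thrown on, yellow (which had no cap) is left off, and the job is handed in at about 76 s; the hand-in gave back no verdict.

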